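# Tighten the mast's lock collar with a tommy bar

## Task

The brass lock collar at the foot of the board-holder mast has worked loose. Take the orange-handled tommy bar from its green stand and, working through the open side of the blue guard, turn the collar clockwise (seen from above) with the bar, moving it from hole to hole, until the collar is firmly tight; then put the bar back upright in its stand. Turn the collar only with the bar, never by pushing it with the fingers, and leave the small box, tin and spool round about where they are.

Things in the scene. Friction and masses are not known exactly. Their poses are not given: they have to be found in the camera images.
- mast_foot: Fixed mast foot. Origin: centre of its underside, on the bench; its z (up) is the mast's and the collar's axis. Grey round base 150 mm across, its top 12 mm above the bench; aluminium mast 26 mm across; black board-holder head 50x64 mm, top 199 mm above the bench. The blue guard round the collar is open for 62 deg either side of the foot's own -x direction.
- guard_gap (a point): Middle of the guard's open side: 62 mm from the mast's axis along the foot's -x, 94 mm above the bench, level with the top of the blue sheet guard (radius 62 mm, 3 mm thick). A steel post 8 mm across, 100 mm high, ends the guard on each side; a bar in a hole strikes it about 53 deg from this middle, so one hole gives only part of the turn.
- collar_hole (a point): Centre of the mouth of hole 0 of the brass lock collar, 41 mm from the mast's axis, 58.2 mm above the bench. Six steel bosses (24x24 mm), 60 deg apart, each have such a round blind hole, 12.6 mm wide, 24 mm deep, square to the boss's face. Each hole leans: going out of it, its axis points up and away from the mast, 30 deg from vertical.
- lock_collar (a joint): Collar's turn in rad; grows clockwise seen from above (tightening). At reading q hole 0 is at azimuth 3.305 - q, anticlockwise from the foot's own +x; the others at steps of 1.047 from it. Starts 100 to 130 deg slack. Turns with an even 0.25 N m of drag until it comes snug; where is not marked, feel for it. Its further behaviour: see collar_centre.
- collar_centre (a point): Point on the mast's axis 36 mm above the bench, middle of the brass collar (flange 80 mm across). Past snug, the torque climbs by about 6 N m per rad above the 0.25 N m drag, springily, with no hard stop. It is firmly tight once turned with about 0.5 N m or more; let go, it may spring back to 0.04 rad past snug and stays there, held by its thread.
- tommy_bar: Loose steel bar, about 80 g, 145 mm long, starts upright in the stand. Origin: centre of its foot; z runs toward the handle. Shaft 10 mm across, its foot tapered (5 mm at the tip, full width 6 mm up); flange 18 mm across at 94 to 97 mm; orange square handle 14x14 mm from 97 to 142 mm, flats square to the bar's x and y. Fully in a collar hole, its foot is 24 mm below the mouth.
- bar_stand: Fixed green block 64x64x45 mm, its sides along its own x and y. Origin: centre of its underside, on the bench. In the middle of its top a round vertical hole 14 mm wide and 40 mm deep holds the bar (the bar's foot then is 5 mm above the bench).
- screw_tin: Round clear tin with a yellow lid, 62 mm across, 28 mm high. Bystander. Origin: centre of its underside.
- label_box: Small cream and green cardboard box, 45x62x28 mm. Bystander. Origin: centre of its underside.
- solder_spool: Spool of solder with black flanges, 58 mm across, 52 mm high, standing. Bystander. Origin: centre of its underside.

How it is judged:
By the outcome, as a careful person would: the job done as asked, in the order asked, and still so for the second after the job is handed in, with the robot touching nothing.
It also fails if it takes over 72 s, if anything falls off the work surface, if the arm or the gripper's body presses on something with over 40 N, if the wrist force passes 120 N, or if a joint passes its speed limit or range.

## Robot

A 7-joint arm with a two-finger parallel gripper is mounted at the origin on the work surface; the furniture and walls round the work are solid. World frame = base frame: x ahead of the robot, y to its left, z up, the work surface at z = 0. Lengths are in m, angles in rad, forces in N, time in s.
With the tool pointing down it reaches from about 0.35 to 0.775 m from the base axis. Payload 3.1 kg.
Tool frame: the origin (TCP) lies on the mounting face of the last link; the fingertips stand 173 mm ahead of it and the grasp point (between the pads) lies 155 mm ahead of it; z points along the fingers, y is the line along which they close (so a half turn about z gives the same grasp; the last joint's range is limited). The gripper opens to 85 mm and grips with 20 to 120 N. Pads are 22 mm wide; open, the fingers measure 114 mm over their backs; the gripper's body (76 mm by 85 mm) begins 54 mm behind the grasp point. The pads swing forward as they close: fully open they stand 13 mm farther back than shut.
Start: joints at [1.292, 0.311, 0.014, 1.512, -0.004, 1.319, -0.027], TCP at [0.129, -0.535, 0.405] pointing down, gripper open.
Joint ranges: [-2.7, 2.7], [-0.3, 1.91], [-1.27, 1.3], [0.12, 2.57], [-1.44, 4.58], [0.2, 2.03], [-3.05, 3.05]. Speed limits (rad/s): [2.79, 2.79, 3.14, 3.14, 3.14, 3.14, 3.14].

## Interface

Orientations are given as a rotation vector (axis times angle).
In Python, from rig import state, get_image, camera_params, job_done gives the robot as it stands. The module is installed in compiled form; this text tells all that it offers.
- The arm moves only by the tool send_rows, never from a script. Its argument "motion" is one flat list of numbers, 7 for each row, row after row: the shift along the tool's x, y, z in cm, then the turn, a rotation vector about the tool's x, y, z in degrees, then the opening, from -1 (shut) to 1 (fully open). In form: [dx, dy, dz, rx, ry, rz, grip, dx, dy, dz, rx, ry, rz, grip, ...]. A call has 1 to 12 rows; each row shifts and turns the commanded pose from where the row before left it, along the tool's axes as they then stand; what a row does not reach is not made up. A row lasts 1/10 s, in which the tool goes at most 50 mm and 8.59 degrees, less where a joint would pass 70% of its speed; a pose out of reach is approached as far as the arm can. A call is refused whole if a number of a shift passes 5 or a number of a turn 8.59, either way. A call with a gripper value outside its range is refused whole. The fingers move at their own pace and stop on an object; "grip_force" is the grip in N (left out, the last holds). Time passes only in rows, so rows that do not move let the fingers close. It gives the time, the measured TCP pose, the force, the opening and the grip force at its end, in the units of the state.
- state(): the state, without advancing time (a new reading comes with each control period).
- get_image(name): name is "scene" or "top"; returns the picture (420x560x3 uint8, blue, green, red); there is no depth.
- camera_params(name): a dict with "fx", "fy", "cx", "cy" (pixels), "R" (3x3) and "t" (3): a world point X has camera coordinates R X + t. Camera axes: x right, y down, z forward; pixel columns grow to the right and rows downward; lengths in m; the calibration is good to about 2 mm. A picture is of the moment at which its call begins. camera_params takes no time and is no camera call.
- job_done(): hands the job in; it is judged then, once.
The state is a dict: "time_s": time; "qpos": joint angles; "joint_vel": joint speeds; "joint_efforts": joint torques, N m; "tcp_pos": TCP position; "tcp_rot": TCP orientation; "wrist_force": force on the tool from outside, world axes, zero at the start; "moment": the same for the moment, N m; "opening": finger opening in m; "grasp_force": force on a finger pad.
Only numpy, scipy, OpenCV 4.12 (cv2) and the standard library are available. Lean on these libraries where they do the work, as an engineer would, in place of code of your own. Each camera call takes 0.05 s, during which the arm holds its last target. There are 200 camera calls.

## Working session

There is one attempt and no reset: what is moved stays moved. The work goes in short steps, Python scripts to look and compute and a tool call to move; the robot and the scene stay as the last step left them, time stands still between calls to the robot, and variables do not carry over. Pictures are saved under pics/ and viewed, at most 10 in all, crops included, and the job is handed in when it is done.

Besides the shell and the picture viewer there is one more tool, called after "Emit:" as name(argument=value, ...) on one line, values as JSON. send_rows: Moves the arm, as the interface text tells. Its arguments: {"type":"object","properties":{"motion":{"type":"array","items":{"type":"number"}},"grip_force":{"type":"number"}},"required":["motion"]}

```bash
ls; mkdir -p pics
python3 - <<'E'
from rig import *
import cv2
for n in("scene","top"):
    cv2.imwrite(f"pics/{n}0.png",cv2.resize(get_image(n),(800,600),interpolation=cv2.INTER_CUBIC))
    p=camera_params(n);print(n,p)
print(state())
E
```

```text
pics
scene {'fx': 430.372696418544, 'fy': 430.372696418544, 'cx': 281.7014633435875, 'cy': 217.8541338734379, 'R': array([[ 0.75357943,  0.65702026, -0.02103407],
       [ 0.31746855, -0.39177157, -0.86355588],
       [-0.57561425,  0.64408029, -0.50381426]]), 't': array([-0.37067394, -0.11535365,  1.24833686])}
top {'fx': 396.34848449090936, 'fy': 396.34848449090936, 'cx': 276.85971694538955, 'cy': 214.53309060478685, 'R': array([[-0.02335722, -0.99953408,  0.01964851],
       [-0.99481475,  0.02129199, -0.09944981],
       [ 0.09898511, -0.0218695 , -0.99484857]]), 't': array([-0.03224471,  0.52585683,  0.96265051])}
{'time_s': 0.1, 'qpos': array([ 1.2923062 ,  0.31169283,  0.01400516,  1.51287162, -0.00439278,
        1.31923737, -0.02720505]), 'joint_vel': array([-7.55082816e-05, -2.58870227e-03, -5.67768752e-04, -2.68395346e-03,
       -6.72173955e-04, -1.57045156e-03,  7.15890770e-04]), 'joint_efforts': array([ 1.27105985e-03, -3.80853581e+01,  1.46905775e-01, -2.31241536e+01,
        1.21532270e-02,  8.08376499e-03, -2.41689412e-05]), 'tcp_pos': array([ 0.1289774 , -0.53437686,  0.40371361]), 'tcp_rot': array([-3.11745454e+00, -3.70923204e-01,  5.62498309e-04]), 'wrist_force': array([-0.37337628,  0.40638955,  0.7551581 ]), 'moment': array([-0.00455107,  0.06164196,  0.01645422]), 'grasp_force': 0.0, 'opening': 0.08544363391148184}
```

View pics/scene0.png

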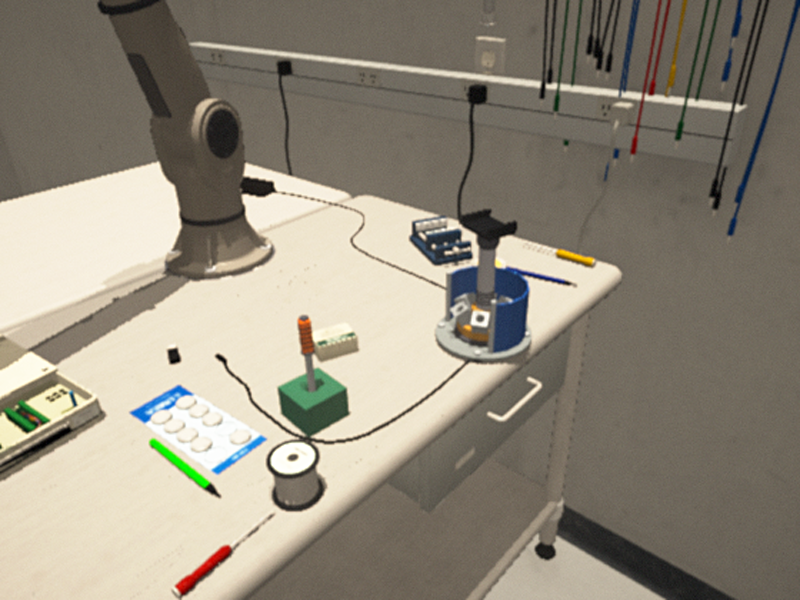

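View pics/top0.png

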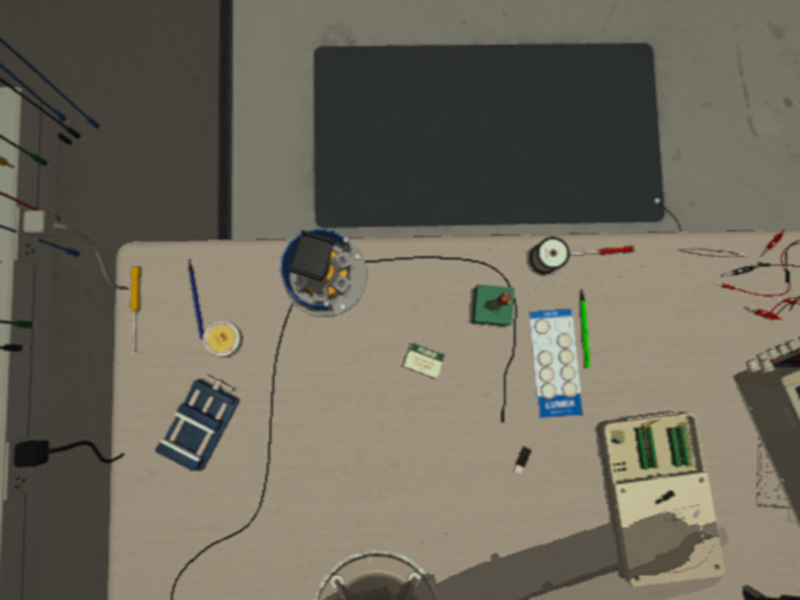

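```bash
cat > h.py <<'E'
import numpy as np, cv2
from scipy.spatial.transform import Rotation as Ro
from rig import *
def crop(n,x,y,w,h,s,img=None):
    im=get_image(n) if img is None else img
    c=cv2.resize(im[y:y+h,x:x+w],None,fx=s,fy=s,interpolation=cv2.INTER_CUBIC)
    for u in range(x-x%10+10,x+w,10): cv2.putText(c,str(u),((u-x)*s-8,8),0,.3,(0,0,255)); cv2.line(c,((u-x)*s,10),((u-x)*s,14),(0,0,255))
    for v in range(y-y%10+10,y+h,10): cv2.putText(c,str(v),(0,(v-y)*s+3),0,.3,(0,0,255)); cv2.line(c,(20,(v-y)*s),(24,(v-y)*s),(0,0,255))
    return c
def proj(n,X):
    p=camera_params(n);c=np.asarray(X)@p["R"].T+p["t"];return np.stack([p["fx"]*c[...,0]/c[...,2]+p["cx"],p["fy"]*c[...,1]/c[...,2]+p["cy"]],-1)
def ray(n,uv,z):
    p=camera_params(n);d=p["R"].T@np.array([(uv[0]-p["cx"])/p["fx"],(uv[1]-p["cy"])/p["fy"],1]);o=-p["R"].T@p["t"]
    return o+d*(z-o[2])/d[2]
E
python3 - <<'E'
from h import *
a=crop("scene",300,140,80,115,5);b=crop("top",190,155,80,60,5);c=crop("top",325,190,80,55,5)
cv2.imwrite("pics/a.png",np.hstack([a,np.vstack([b,c])]))
cv2.imwrite("pics/b.png",crop("scene",185,215,80,95,6))
E
```

```text
(no output)
```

View pics/a.png

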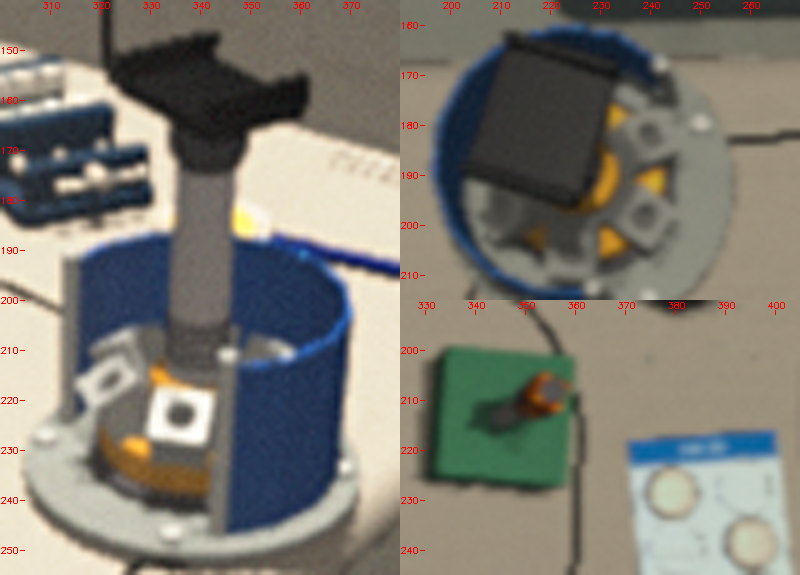

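View pics/b.png

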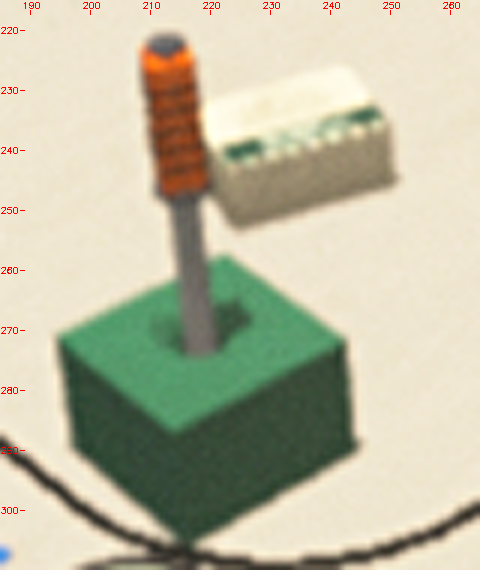

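```bash
cat > fit.py <<'E'
from h import *
from scipy.optimize import least_squares
f=lambda c,x,y,s:np.array([(c[0]+.5)/s-.5+x,(c[1]+.5)/s-.5+y])
S=lambda *c:("scene",f(c,300,140,5)); T=lambda a,b:("top",f((a-400,b),190,155,5))
obs=[(S(70,258),'p',-1),(S(228,353),'p',1),(T(660,62),'p',1),(T(592,290),'p',-1),
 (S(182,415),'h',0),(S(110,380),'h',-1),(T(650,133),'h',0),(T(645,215),'h',-1)]
def X(p,k,i):
    x,y,ph,a=p
    if k=='p': t,r,z=ph+np.pi+i*np.radians(62),.062,.1
    else: t,r,z=a+i*np.pi/3,.041,.0582
    return np.array([x+r*np.cos(t),y+r*np.sin(t),z])
def res(p): return np.concatenate([proj(o[0],X(p,k,i))-o[1] for o,k,i in obs])
m=ray("top",(233,190),.05);print(m)
best=min((least_squares(res,[m[0],m[1],ph,a],loss='soft_l1') for ph in np.arange(0,6.3,.8) for a in np.arange(0,6.3,.8)),key=lambda r:r.cost)
print(best.x,best.cost);print(res(best.x).reshape(-1,2).round(1))
x,y,ph,a=best.x
rel=np.angle(np.exp(1j*(a-ph-np.pi+np.arange(6)*np.pi/3)));print("hole angles rel gap deg",np.degrees(rel).round(1))
print("q mod60 deg",np.degrees((3.305-(a-ph)))%60)
# stand
S2=lambda *c:("scene",f(c,185,215,6)); T2=lambda a,b:("top",f((a-400,b-300),325,190,5))
so=[[S2(58,338),S2(175,432),S2(346,342),S2(226,255)],[T2(x,y) for x,y in((448,347),(573,358),(562,487),(437,478))]]
for l in so:
  P=np.array([ray(n,uv,.045)[:2] for n,uv in l]);print(P.round(4).tolist(),P.mean(0), np.degrees(np.arctan2(*(P[1]-P[0])[::-1])), np.degrees(np.arctan2(*(P[2]-P[1])[::-1])))
bt=[S2(166,42),T2(548,392)]
for n,uv in bt: print("bartop",ray(n,uv,.15))
print("bar entry", ray(*S2(202,345),.045))
E
python3 fit.py
```

```text
[0.58525558 0.06237848 0.05      ]Traceback (most recent call last):
  File "fit.py", line 14, in <module>
    best=min((least_squares(res,[m[0],m[1],ph,a],loss='soft_l1') for ph in np.arange(0,6.3,.8) for a in np.arange(0,6.3,.8)),key=lambda r:r.cost)
  File "fit.py", line 14, in <genexpr>
    best=min((least_squares(res,[m[0],m[1],ph,a],loss='soft_l1') for ph in np.arange(0,6.3,.8) for a in np.arange(0,6.3,.8)),key=lambda r:r.cost)
              ~~~~~~~~~~~~~^^^^^^^^^^^^^^^^^^^^^^^^^^^^^^^^^^^^^
    return func(*args, **kwargs)
    result = trf(vector_fun.fun, vector_fun.jac, x0, f0, J0, lb, ub, ftol, xtol,
                 gtol, max_nfev, x_scale, loss_function, tr_solver,
                 tr_options.copy(), verbose, callback=callback_wrapped)
    return trf_no_bounds(
        fun, jac, x0, f0, J0, ftol, xtol, gtol, max_nfev, x_scale,
        loss_function, tr_solver, tr_options, verbose, callback=callback)
    J = jac(x)
    self._update_jac()
    ~~~~~~~~~~~~~~~~^^
    self.J = self.jac_wrapped(xp_copy(self.x), f0=self.f)
             ~~~~~~~~~~~~~~~~^^^^^^^^^^^^^^^^^^^^^^^^^^^^
[... 578 characters left out ...]
    f = np.atleast_1d(self.fun(x, *self.args, **self.kwargs))
                      ~~~~~~~~^^^^^^^^^^^^^^^^^^^^^^^^^^^^^^
    return np.atleast_1d(self.fun(x))
                         ~~~~~~~~^^^
    return self.f(x, *self.args, **self.kwargs)
           ~~~~~~^^^^^^^^^^^^^^^^^^^^^^^^^^^^^^
  File "fit.py", line 12, in res
    def res(p): return np.concatenate([proj(o[0],X(p,k,i))-o[1] for o,k,i in obs])
                                       ~~~~^^^^^^^^^^^^^^^
  File "h.py", line 11, in proj
    p=camera_params(n);c=np.asarray(X)@p["R"].T+p["t"];return np.stack([p["fx"]*c[...,0]/c[...,2]+p["cx"],p["fy"]*c[...,1]/c[...,2]+p["cy"]],-1)
ValueError: time passes only in moves, steps and waits
```

```bash
sed -i 's/^def crop/from functools import lru_cache\ncamera_params=lru_cache(None)(camera_params)\ndef crop/' h.py; python3 fit.py; python3 -c "
from h import *
print(state()['time_s'])"
```

```text
[0.58525558 0.06237848 0.05      ]
[0.58726996 0.08145358 1.26757413 5.173117  ] 1.7238892806565533
[[ 0.1 -1.8]
 [ 0.2 -0.4]
 [-0.   0. ]
 [ 0.  -0.8]
 [ 0.2 -0.4]
 [-0.5 -0. ]
 [ 0.3 -0.1]
 [ 0.4  0.2]]
hole angles rel gap deg [  43.8  103.8  163.8 -136.2  -76.2  -16.2]
q mod60 deg 25.59142788458874
[[0.4923, -0.2422], [0.5539, -0.2491], [0.5616, -0.1876], [0.4995, -0.1801]] [ 0.52681951 -0.21474381] -6.357702042381044 82.83528175215494
[[0.5586, -0.1859], [0.5519, -0.2475], [0.4883, -0.2393], [0.494, -0.178]] [ 0.523195   -0.21268101] -96.24733579181608 172.6302245150655
bartop [ 0.52652372 -0.21459083  0.15      ]
bartop [ 0.52349162 -0.21136145  0.15      ]
bar entry [ 0.52892128 -0.21647036  0.045     ]
0.3
```

```bash
cat >> h.py <<'E'
from scipy.linalg import logm, expm
M=np.array([.5873,.0815]); PH=1.2676
def T(p,R): A=np.eye(4);A[:3,:3]=R;A[:3,3]=p;return A
def cur(): s=state();return T(s["tcp_pos"],Ro.from_rotvec(s["tcp_rot"]).as_matrix())
def rows(A,B,n):
    "one row, to be sent n times"
    D=expm(np.real(logm(np.linalg.inv(A)@B))/n)
    r=np.r_[D[:3,3]*100,np.degrees(Ro.from_matrix(D[:3,:3]).as_rotvec())];print(n,"x",r.round(2).tolist());return r
def down(p,az):
    y=np.array([np.cos(az),np.sin(az),0]);z=np.array([0,0,-1.]);return T(p,np.stack([np.cross(y,z),y,z],1))
def bar_in_hole(th,out=0,grasp=.122,tan=0.,rad=0.,dz=0.):
    "tool pose with bar in the hole at th (deg from gap middle); out = withdrawn along the axis"
    a=PH+np.pi+np.radians(th);u=np.array([np.cos(a),np.sin(a),0]);t=np.array([-u[1],u[0],0])
    ax=u*.5+np.array([0,0,np.sqrt(.75)])
    m=np.r_[M,.0582]+u*.041
    z=-ax;y=t
    return T(m+ax*(out-.024+grasp+.155)+t*tan+u*rad+np.array([0,0,dz]),np.stack([np.cross(y,z),y,z],1))
def show(): s=state();print("t",s["time_s"],"pos",s["tcp_pos"].round(4),"y_az",np.degrees(np.arctan2(*cur()[:2,1][::-1])).round(1),"F",s["wrist_force"].round(1),"M",s["moment"].round(2),"open",round(s["opening"],4),"gf",s["grasp_force"],"q",s["qpos"].round(2))
E
python3 - <<'E'
from h import *
show()
print(cur().round(3))
rows(cur(),down([.525,-.2137,.36],np.radians(-48.2)),24)
E
```

```text
t 0.3 pos [ 0.129  -0.5346  0.4043] y_az -76.4 F [ 0.4  0.1 -0. ] M [ 0.02 -0.02  0.02] open 0.0853 gf 0.0 q [ 1.29  0.31  0.01  1.51 -0.    1.32 -0.03]
[[ 0.972  0.235 -0.     0.129]
 [ 0.235 -0.972  0.001 -0.535]
 [-0.    -0.001 -1.     0.404]
 [ 0.     0.     0.     1.   ]]
24 x [2.1, -0.44, 0.18, -0.0, -0.0, -1.18]
```

Emit:
send_rows(motion=[2.1,-0.44,0.18,0,0,-1.18,1,2.1,-0.44,0.18,0,0,-1.18,1,2.1,-0.44,0.18,0,0,-1.18,1,2.1,-0.44,0.18,0,0,-1.18,1,2.1,-0.44,0.18,0,0,-1.18,1,2.1,-0.44,0.18,0,0,-1.18,1,2.1,-0.44,0.18,0,0,-1.18,1,2.1,-0.44,0.18,0,0,-1.18,1,2.1,-0.44,0.18,0,0,-1.18,1,2.1,-0.44,0.18,0,0,-1.18,1,2.1,-0.44,0.18,0,0,-1.18,1,2.1,-0.44,0.18,0,0,-1.18,1], grip_force=40)

```text
time_s: 1.5
tcp_pos: [0.3485, -0.3978, 0.3829]
tcp_rot: [3.049, 0.755, -0.0]
wrist_force: [-0.2, -0.6, -0.4]
opening: 0.0854
grasp_force: 0.0
```

Emit:
send_rows(motion=[2.1,-0.44,0.18,0,0,-1.18,1,2.1,-0.44,0.18,0,0,-1.18,1,2.1,-0.44,0.18,0,0,-1.18,1,2.1,-0.44,0.18,0,0,-1.18,1,2.1,-0.44,0.18,0,0,-1.18,1,2.1,-0.44,0.18,0,0,-1.18,1,2.1,-0.44,0.18,0,0,-1.18,1,2.1,-0.44,0.18,0,0,-1.18,1,2.1,-0.44,0.18,0,0,-1.18,1,2.1,-0.44,0.18,0,0,-1.18,1,2.1,-0.44,0.18,0,0,-1.18,1,2.1,-0.44,0.18,0,0,-1.18,1])

```text
time_s: 2.7
tcp_pos: [0.5263, -0.2126, 0.3613]
tcp_rot: [-2.933, -1.125, 0.0]
wrist_force: [-0.3, -0.1, 0.1]
opening: 0.0854
grasp_force: 0.0
```

Run:
```python
from h import *
show()
rows(cur(),down([.525,-.2137,.283],np.radians(-48.2)),8)
a=crop("scene",175,170,70,100,5);b=crop("top",310,165,80,80,5)
H=np.zeros((500,750,3),np.uint8);H[:,:350]=a;H[:400,350:]=b
cv2.imwrite("pics/c.png",H)
```

```text
t 2.7 pos [ 0.5263 -0.2126  0.3613] y_az -48.0 F [-0.3 -0.1  0.1] M [0.01 0.01 0.03] open 0.0854 gf 0.0 q [ 0.59  0.39 -0.32  1.52  0.13  1.25 -0.59]
8 x [-0.02, -0.0, 0.98, -0.0, 0.0, 0.02]
```

View pics/c.png

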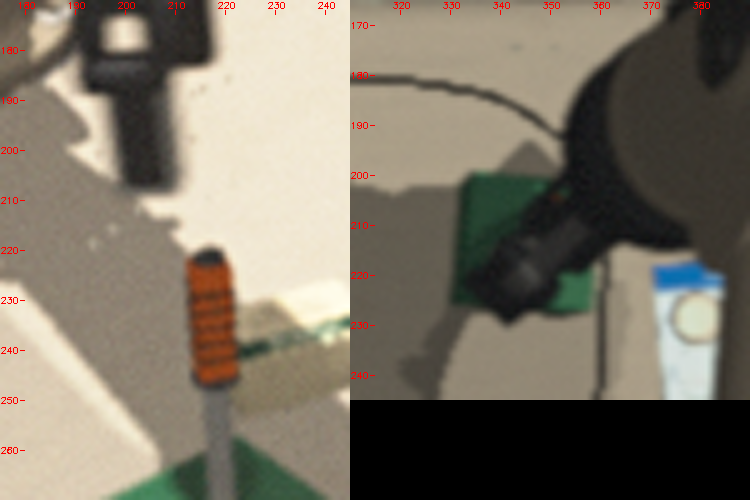

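Run:
```python
from h import *
A=cur()
for y in(.0427,.057):
  for x in(-.011,.011): print(y,x,proj("scene",(A@[x,y,.16,1])[:3]).round(1),proj("scene",(A@[x,-y,.16,1])[:3]).round(1))
for p in((.525,-.2137),(.5268,-.2147),(.53,-.21),(.5335,-.2095)): print(p,[proj("scene",[*p,z]).round(1).tolist() for z in(.045,.1,.147,.15)])
im=get_image("scene");c=crop("scene",195,210,40,75,8,im);cv2.imwrite("pics/d.png",c)
```

```text
0.0427 -0.011 [201.9 206.4] [208.7 182.7]
0.0427 0.011 [216. 206.] [221.4 182.3]
0.057 -0.011 [200.6 210.9] [209.7 179.1]
0.057 0.011 [215.  210.5] [222.2 178.7]
(0.525, -0.2137) [[218.0, 270.5], [215.0, 245.5], [212.2, 222.6], [212.1, 221.1]]
(0.5268, -0.2147) [[218.2, 271.2], [215.2, 246.1], [212.5, 223.2], [212.3, 221.7]]
(0.53, -0.21) [[221.3, 270.6], [218.4, 245.6], [215.8, 222.7], [215.7, 221.2]]
(0.5335, -0.2095) [[222.8, 271.3], [220.0, 246.2], [217.4, 223.2], [217.2, 221.7]]
```

View pics/d.png

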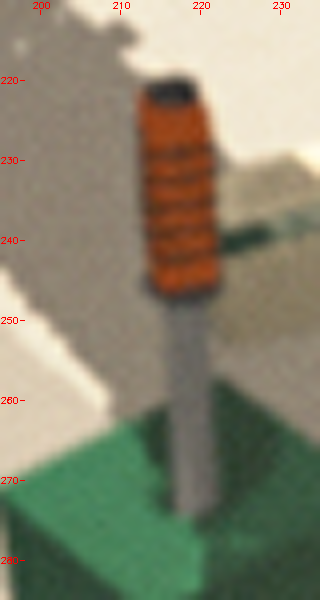

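Emit:
send_rows(motion=[0.4,0,0,0,0,0,1,0.4,0,0,0,0,0,1,0,0,1,0,0,0,1,0,0,1,0,0,0,1,0,0,1,0,0,0,1,0,0,1,0,0,0,1,0,0,0,0,0,0,1,0,0,0,0,0,0,1])

```text
time_s: 3.65
tcp_pos: [0.5312, -0.2087, 0.321]
tcp_rot: [-2.933, -1.123, 0.001]
wrist_force: [0.1, -0.0, -0.3]
opening: 0.0852
grasp_force: 0.0
```

Run:
```python
from h import *
show()
A=cur()
print("axis px",proj("scene",(A@[0,0,.155,1])[:3]).round(1),"near tip",[proj("scene",(A@[x,.05,.16,1])[:3]).round(1) for x in(-.011,.011)])
im=get_image("scene");a=crop("scene",180,190,60,100,6,im)
b=crop("top",320,185,70,50,6)
H=np.zeros((600,790,3),np.uint8);H[:,:360]=a;H[:300,370:790]=b
cv2.imwrite("pics/e.png",H)
```

```text
t 3.65 pos [ 0.5312 -0.2087  0.321 ] y_az -48.1 F [ 0.1 -0.  -0.3] M [ 0.   -0.05  0.01] open 0.0852 gf 0.0 q [ 0.57  0.43 -0.32  1.57  0.14  1.16 -0.61]
axis px [215.7 212.9] near tip [array([205.4, 231.3]), array([219.2, 231. ])]
```

View pics/e.png

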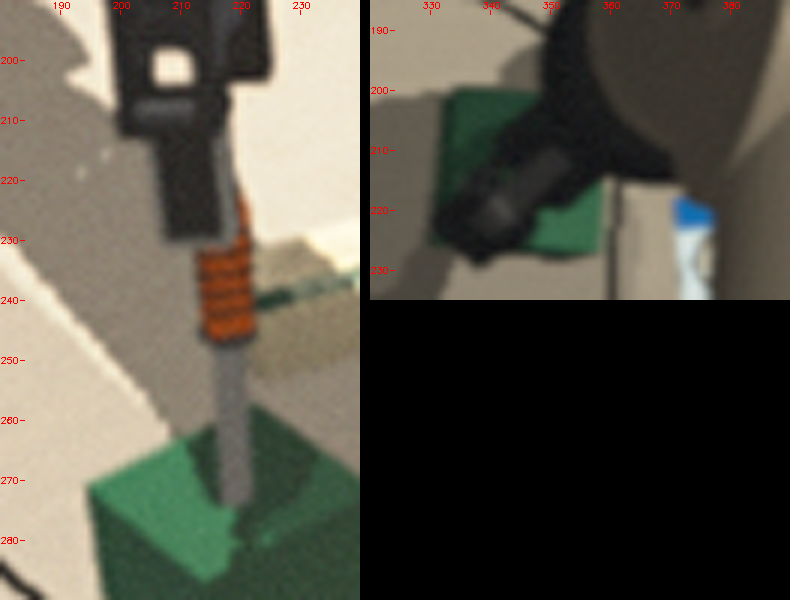

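Emit:
send_rows(motion=[0,0,1,0,0,0,1,0,0,1,0,0,0,1,0,0,1,0,0,0,1,0,0,0.8,0,0,0,1,0,0,0,0,0,0,0,0,0,0,0,0,0,-1,0,0,0,0,0,0,-1,0,0,0,0,0,0,-1,0,0,0,0,0,0,-1,0,0,0,0,0,0,-1,0,0,0,0,0,0,-1], grip_force=60)

```text
time_s: 4.85
tcp_pos: [0.5315, -0.2087, 0.2841]
tcp_rot: [2.933, 1.123, 0.001]
wrist_force: [-0.5, 0.3, 3.5]
opening: 0.0149
grasp_force: 58.4
```

Run:
```python
from h import *
show()
```

```text
t 4.85 pos [ 0.5315 -0.2087  0.2841] y_az -48.1 F [-0.5  0.3  3.5] M [ 0.07  0.08 -0.02] open 0.0149 gf 58.40451925992966 q [ 0.57  0.47 -0.31  1.62  0.16  1.08 -0.62]
```

```bash
sed -i 's/grasp=.122/grasp=.124/' h.py
python3 - <<'E'
from h import *
A=cur();B=A.copy();B[2,3]+=.1
C=bar_in_hole(43.8,.11);r=rows(B,C,16);print(C.round(3))
D=T(r[:3]/100,Ro.from_rotvec(np.radians(r[3:])).as_matrix());P=B
for i in range(16):
    P=P@D; f=P@[0,0,.279,1]
    if i%3==0: print(i,P[:3,3].round(3),"foot",f[:3].round(3))
E
```

```text
16 x [0.81, 0.88, 0.21, 1.22, 1.6, -4.54]
[[-0.385  0.895 -0.223  0.687]
 [ 0.776  0.445  0.448 -0.119]
 [ 0.5    0.    -0.866  0.374]
 [ 0.     0.     0.     1.   ]]
0 [ 0.543 -0.21   0.382] foot [ 0.545 -0.2    0.103]
3 [ 0.579 -0.207  0.376] foot [ 0.58  -0.168  0.1  ]
6 [ 0.613 -0.196  0.372] foot [ 0.607 -0.129  0.101]
9 [ 0.644 -0.176  0.369] foot [ 0.624 -0.085  0.107]
12 [ 0.669 -0.15   0.37 ] foot [ 0.63  -0.039  0.117]
15 [ 0.687 -0.119  0.374] foot [0.625 0.006 0.133]
```

Emit:
send_rows(motion=[0,0,-1,0,0,0,-1,0,0,-1,0,0,0,-1,0,0,-1.5,0,0,0,-1,0,0,-1.5,0,0,0,-1,0,0,-2,0,0,0,-1,0,0,-2,0,0,0,-1,0,0,-1,0,0,0,-1,0,0,0,0,0,0,-1], grip_force=80)

```text
time_s: 5.65
tcp_pos: [0.5318, -0.2088, 0.3856]
tcp_rot: [2.931, 1.122, 0.005]
wrist_force: [0.6, -1.0, -1.1]
opening: 0.0148
grasp_force: 78.0
```

Emit:
send_rows(motion=[0.81,0.88,0.21,1.22,1.6,-4.54,-1,0.81,0.88,0.21,1.22,1.6,-4.54,-1,0.81,0.88,0.21,1.22,1.6,-4.54,-1,0.81,0.88,0.21,1.22,1.6,-4.54,-1,0.81,0.88,0.21,1.22,1.6,-4.54,-1,0.81,0.88,0.21,1.22,1.6,-4.54,-1,0.81,0.88,0.21,1.22,1.6,-4.54,-1,0.81,0.88,0.21,1.22,1.6,-4.54,-1])

```text
time_s: 6.45
tcp_pos: [0.6239, -0.1903, 0.3684]
tcp_rot: [-2.242, -1.834, -0.21]
wrist_force: [-0.2, -0.0, -1.2]
opening: 0.0147
grasp_force: 78.0
```

Emit:
send_rows(motion=[0.81,0.88,0.21,1.22,1.6,-4.54,-1,0.81,0.88,0.21,1.22,1.6,-4.54,-1,0.81,0.88,0.21,1.22,1.6,-4.54,-1,0.81,0.88,0.21,1.22,1.6,-4.54,-1,0.81,0.88,0.21,1.22,1.6,-4.54,-1,0.81,0.88,0.21,1.22,1.6,-4.54,-1,0.81,0.88,0.21,1.22,1.6,-4.54,-1,0.81,0.88,0.21,1.22,1.6,-4.54,-1,0,0,0,0,0,0,-1])

```text
time_s: 7.35
tcp_pos: [0.6874, -0.1163, 0.3719]
tcp_rot: [-1.403, -2.268, -0.376]
wrist_force: [-0.4, -0.2, -1.0]
opening: 0.0147
grasp_force: 78.1
```

Run:
```python
from h import *
show();A=cur()
print(A.round(3)); C=bar_in_hole(43.8,.11); print((np.linalg.inv(A)@C).round(4))
rows(A,bar_in_hole(43.8,.045),8)
```

```text
t 7.35 pos [ 0.6874 -0.1163  0.3719] y_az 26.5 F [-0.4 -0.2 -1. ] M [-0.53 -0.33 -0.01] open 0.0147 gf 78.09779271483421 q [ 0.5   0.88 -0.67  0.84  0.03  1.79  0.44]
[[-0.385  0.895 -0.226  0.687]
 [ 0.774  0.447  0.449 -0.116]
 [ 0.503 -0.002 -0.864  0.372]
 [ 0.     0.     0.     1.   ]]
[[ 1.0e+00 -6.0e-04 -3.8e-03 -4.0e-04]
 [ 6.0e-04  1.0e+00  2.8e-03 -1.6e-03]
 [ 3.8e-03 -2.8e-03  1.0e+00 -2.9e-03]
 [ 0.0e+00  0.0e+00  0.0e+00  1.0e+00]]
8 x [-0.01, -0.02, 0.78, -0.02, -0.03, 0.0]
```

Emit:
send_rows(motion=[0,-0.02,0.78,0,0,0,-1,0,-0.02,0.78,0,0,0,-1,0,-0.02,0.78,0,0,0,-1,0,-0.02,0.78,0,0,0,-1,0,-0.02,0.78,0,0,0,-1,0,-0.02,0.78,0,0,0,-1,0,-0.02,0.78,0,0,0,-1,0,-0.02,0.78,0,0,0,-1,0,0,0,0,0,0,-1])

```text
time_s: 8.25
tcp_pos: [0.6709, -0.0904, 0.3188]
tcp_rot: [-1.407, -2.268, -0.375]
wrist_force: [0.2, -0.6, -1.4]
opening: 0.0143
grasp_force: 78.1
```

Run:
```python
from h import *
show();A=cur();C=bar_in_hole(43.8,.045); print((np.linalg.inv(A)@C).round(4)[:3,3])
for n in("scene","top"):
    print(n,"foot",proj(n,(A@[0,0,.279,1])[:3]).round(1),"mid",proj(n,(A@[0,0,.2,1])[:3]).round(1),"hole",proj(n,(bar_in_hole(43.8)@[0,0,.255,1])[:3]).round(1))
a=crop("scene",300,150,65,100,6);b=crop("top",220,155,65,60,6)
H=np.zeros((600,790,3),np.uint8);H[:,:390]=a;H[:360,400:790]=b
cv2.imwrite("pics/f.png",H)
```

```text
t 8.25 pos [ 0.6709 -0.0904  0.3188] y_az 26.4 F [ 0.2 -0.6 -1.4] M [-0.55 -0.27 -0.01] open 0.0143 gf 78.11023637652397 q [ 0.53  0.86 -0.67  1.03  0.02  1.62  0.44]
[-0.0002  0.0017  0.0008]
scene foot [334.7 216.5] mid [333.1 195.5] hole [336.2 222.2]
top foot [243.5 178.5] mid [257.4 164.4] hole [239.8 181.1]
```

View pics/f.png

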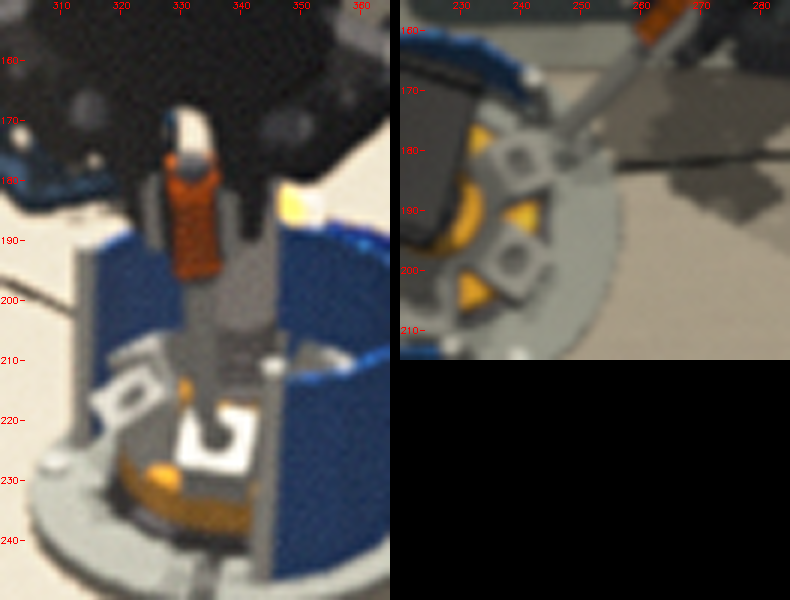

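Run:
```python
from h import *
from scipy.ndimage import map_coordinates
A=cur();C=bar_in_hole(43.8,.045)
for n in("scene","top"):
    im=get_image(n).astype(float).mean(2)
    print(n,"aligned foot",proj(n,(C@[0,0,.279,1])[:3]).round(1))
    for b in(.01,.03,.05,.07,.085):
        p,q=[proj(n,(A@[0,y,.279-b,1])[:3]) for y in(0,.01)]
        s=np.arange(-1.6,1.7,.2);P=p+s[:,None]*(q-p)
        print(b,p.round(1),map_coordinates(im,[P[:,1],P[:,0]],order=1).round(0).astype(int).tolist())
```

```text
scene aligned foot [335.8 217.1]
0.01 [334.8 213.9] [153, 142, 125, 128, 121, 107, 96, 98, 94, 91, 92, 98, 104, 103, 102, 103, 104]
0.03 [334.4 208.8] [136, 108, 97, 97, 95, 92, 94, 96, 97, 92, 81, 81, 85, 88, 87, 84, 95]
0.05 [334.  203.4] [62, 63, 63, 60, 68, 84, 93, 96, 97, 95, 97, 99, 100, 107, 105, 102, 93]
0.07 [333.6 197.9] [69, 64, 62, 62, 65, 73, 82, 87, 89, 94, 103, 108, 109, 111, 112, 110, 111]
0.085 [333.3 193.6] [61, 62, 59, 54, 51, 58, 60, 63, 65, 68, 69, 72, 89, 105, 110, 112, 110]
top aligned foot [243.2 177.7]
0.01 [245.4 176.2] [91, 81, 80, 89, 103, 109, 109, 108, 101, 90, 79, 73, 70, 69, 64, 62, 63]
0.03 [248.8 172.8] [92, 84, 88, 93, 93, 84, 85, 91, 99, 114, 134, 144, 147, 146, 141, 133, 120]
0.05 [252.4 169.2] [89, 91, 96, 91, 82, 80, 85, 92, 97, 105, 116, 118, 106, 108, 114, 117, 116]
0.07 [256.  165.6] [90, 89, 88, 86, 82, 81, 86, 93, 97, 103, 113, 119, 119, 119, 118, 117, 109]
0.085 [258.8 162.7] [86, 85, 84, 84, 83, 80, 79, 78, 73, 72, 89, 108, 112, 98, 68, 51, 49]
```

Emit:
send_rows(motion=[0,0.2,0.3,0,0,0,-1,0,0,0.4,0,0,0,-1,0,0,0.4,0,0,0,-1,0,0,0.4,0,0,0,-1,0,0,0.4,0,0,0,-1,0,0,0.4,0,0,0,-1,0,0,0.4,0,0,0,-1,0,0,0.4,0,0,0,-1])

```text
time_s: 9.25
tcp_pos: [0.6674, -0.0795, 0.2998]
tcp_rot: [-1.416, -2.274, -0.382]
wrist_force: [0.7, -13.7, 30.0]
opening: 0.0151
grasp_force: 81.9
```

Run:
```python
from h import *
show();A=cur();C=bar_in_hole(43.8,0); print((np.linalg.inv(A)@C).round(4)[:3,3])
print("F tool",A[:3,:3].T@state()["wrist_force"])
```

```text
t 9.25 pos [ 0.6674 -0.0795  0.2998] y_az 26.1 F [  0.7 -13.7  30. ] M [-0.33  1.57  0.84] open 0.0151 gf 81.91200658679008 q [ 0.53  0.86 -0.67  1.09  0.03  1.56  0.44]
[-0.0005 -0.0002  0.0237]
F tool [  3.9120343   -5.26640297 -32.32971844]
```

Emit:
send_rows(motion=[0,0,-0.5,0,0,0,-1,0,0,-0.5,0,0,0,-1,0,0,0,0,0,0,-1])

```text
time_s: 9.55
tcp_pos: [0.6687, -0.081, 0.302]
tcp_rot: [-1.409, -2.27, -0.377]
wrist_force: [0.7, -0.2, -1.2]
opening: 0.0152
grasp_force: 78.2
```

Run:
```python
from h import *
show();A=cur();C=bar_in_hole(43.8,0); print((np.linalg.inv(A)@C).round(4)[:3,3])
for n in("scene","top"):
    print(n,"foot",proj(n,(A@[0,0,.279,1])[:3]).round(1),"hole",proj(n,(bar_in_hole(43.8)@[0,0,.255,1])[:3]).round(1), "tool x,y 5mm px",[(proj(n,(A@[*d,.279,1])[:3])-proj(n,(A@[0,0,.279,1])[:3])).round(1) for d in((.005,0),(0,.005))])
a=crop("scene",317,195,38,45,10);b=crop("top",225,160,38,40,10)
H=np.zeros((450,770,3),np.uint8);H[:,:380]=a;H[:400,390:770]=b
H=np.clip(H.astype(float)*1.3,0,255).astype(np.uint8)
cv2.imwrite("pics/g.png",H)
```

```text
t 9.55 pos [ 0.6687 -0.081   0.302 ] y_az 26.3 F [ 0.7 -0.2 -1.2] M [-0.55 -0.31 -0.02] open 0.0152 gf 78.20757150650024 q [ 0.53  0.86 -0.67  1.07  0.03  1.57  0.44]
[ 0.     -0.0005  0.0265]
scene foot [336.4 221.7] hole [336.2 222.2] tool x,y 5mm px [array([ 0.4, -2.1]), array([2.4, 0.3])]
top foot [240.1 180.4] hole [239.8 181.1] tool x,y 5mm px [array([-1.7,  0.6]), array([-0.9, -1.8])]
```

View pics/g.png

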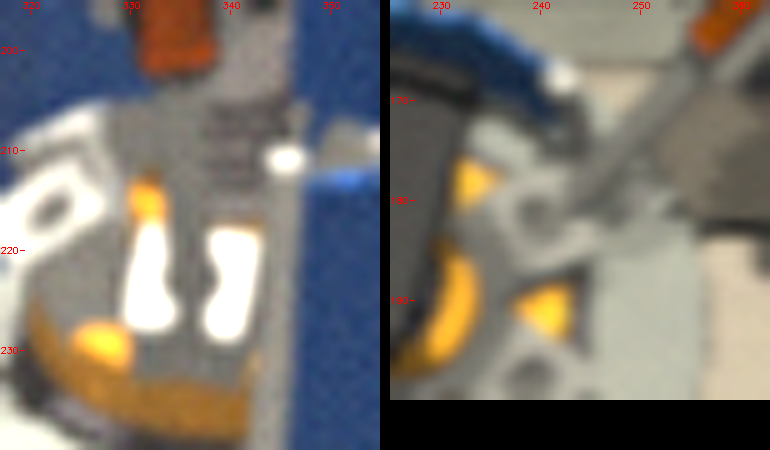

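Run:
```python
from h import *
A=cur()
for x in(.5,.54,.58,.62):
  for y in(-.12,-.08,-.04):
    f=np.array([x,y,.13]);print(f,proj("scene",f).round(),proj("top",f).round(),"shift tool cm",(A[:3,:3].T@(f-(A@[0,0,.279,1])[:3])*100).round(1))
```

```text
[ 0.5  -0.12  0.13] [242. 206.] [312. 220.] shift tool cm [ -5.2 -16.8 -11.1]
[ 0.5  -0.08  0.13] [257. 199.] [294. 221.] shift tool cm [ -2.1 -15.   -9.3]
[ 0.5  -0.04  0.13] [270. 192.] [276. 221.] shift tool cm [  1.  -13.2  -7.5]
[ 0.54 -0.12  0.13] [257. 213.] [311. 203.] shift tool cm [ -6.7 -13.2 -12. ]
[ 0.54 -0.08  0.13] [272. 205.] [294. 203.] shift tool cm [ -3.6 -11.4 -10.2]
[ 0.54 -0.04  0.13] [285. 197.] [276. 203.] shift tool cm [-0.5 -9.7 -8.4]
[ 0.58 -0.12  0.13] [273. 220.] [311. 185.] shift tool cm [ -8.2  -9.6 -12.9]
[ 0.58 -0.08  0.13] [288. 211.] [293. 185.] shift tool cm [ -5.1  -7.9 -11.1]
[ 0.58 -0.04  0.13] [301. 203.] [275. 186.] shift tool cm [-2.  -6.1 -9.3]
[ 0.62 -0.12  0.13] [290. 227.] [310. 168.] shift tool cm [ -9.8  -6.1 -13.8]
[ 0.62 -0.08  0.13] [305. 218.] [293. 168.] shift tool cm [ -6.7  -4.3 -12. ]
[ 0.62 -0.04  0.13] [318. 210.] [275. 168.] shift tool cm [ -3.6  -2.5 -10.2]
```

Emit:
send_rows(motion=[0,0,-2,0,0,0,-1,0,0,-2,0,0,0,-1,0,0,-2,0,0,0,-1,0,0,-2,0,0,0,-1,0,0,-2,0,0,0,-1,-0.6,-1.9,0,0,0,0,-1,-0.6,-1.9,0,0,0,0,-1,-0.6,-1.9,0,0,0,0,-1,-0.6,-1.9,0,0,0,0,-1,-0.6,-1.9,0,0,0,0,-1,-0.6,-1.9,0,0,0,0,-1,0,0,0,0,0,0,-1])

```text
time_s: 10.85
tcp_pos: [0.6009, -0.2071, 0.3691]
tcp_rot: [-1.414, -2.265, -0.372]
wrist_force: [-0.0, 0.2, -2.3]
opening: 0.0152
grasp_force: 78.3
```

Run:
```python
from h import *
show();A=cur();Q=[]
for n in("scene","top"):
    P=[proj(n,(A@[0,0,.279-b,1])[:3]) for b in(0,.05,.094)];print(n,np.round(P,1).tolist())
    x,y=P[0].astype(int)
    Q.append(crop(n,x-22,y-38 if n=="scene" else y-30,45,50,8))
    cv2.imwrite(f"pics/raw_{n}.png",get_image(n))
cv2.imwrite("pics/h.png",np.hstack(Q))
```

```text
t 10.85 pos [ 0.6009 -0.2071  0.3691] y_az 26.1 F [-0.   0.2 -2.3] M [-0.59 -0.29  0.01] open 0.0152 gf 78.34128141403198 q [ 0.73  0.77 -0.68  1.07  0.02  1.74  0.59]
scene [[270.2, 206.2], [265.7, 191.7], [261.2, 177.6]]
top [[294.7, 203.8], [306.3, 195.9], [317.4, 188.2]]
```

View pics/h.png

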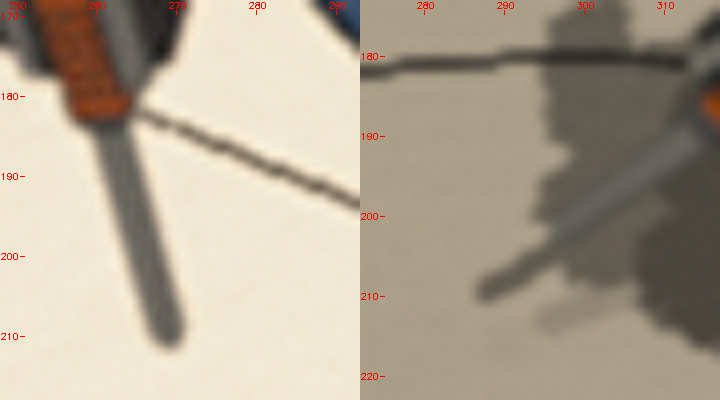

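```bash
cat > bar.py <<'E'
from h import *
from scipy.optimize import least_squares
A=cur()
tip={"scene":(268.7,209.8),"top":(287.2,209.1)}; ln={"scene":(261.6,183.2),"top":(312.9,190.7)}
fl={"scene":(259.9,182.2),"top":None}
def P(p,b): return p[:3]+b*np.array([p[3],p[4],-1.])
def res(p,use=("scene","top")):
    r=[]
    for n in use:
        pr=lambda b:proj(n,(A@np.r_[P(p,b),1])[:3])
        r+=list(pr(.002)-tip[n]); a,c=pr(.06),pr(.09);d=(c-a)/np.linalg.norm(c-a);r.append(np.cross(d,ln[n]-a))
    r+=[ (p[0]+.124*p[3])/.004,(p[1]+.124*p[4])/.001,(p[2]-.279)/.006]
    return np.array(r)
s=least_squares(res,[0,0,.279,0,0]);print("tip xyz mm",(s.x[:3]*1e3).round(1),"slopes deg",np.degrees(s.x[3:]).round(1),"res",res(s.x).round(2))
E
python3 bar.py
```

```text
tip xyz mm [  2.2 -10.1 300.4] slopes deg [-4.   4.3] res [ 1.21 -1.13 -1.94  2.48  0.58  0.19 -1.58 -0.9   3.56]bar.py:11: DeprecationWarning: Arrays of 2-dimensional vectors are deprecated. Use arrays of 3-dimensional vectors instead. (deprecated in NumPy 2.0)
  r+=list(pr(.002)-tip[n]); a,c=pr(.06),pr(.09);d=(c-a)/np.linalg.norm(c-a);r.append(np.cross(d,ln[n]-a))
```

```bash
cat > tri.py <<'E'
from h import *
def tri(a,b):
    M_,v=[],[]
    for n,uv in(("scene",a),("top",b)):
        p=camera_params(n);d=p["R"].T@np.array([(uv[0]-p["cx"])/p["fx"],(uv[1]-p["cy"])/p["fy"],1]);d/=np.linalg.norm(d);o=-p["R"].T@p["t"];Q=np.eye(3)-np.outer(d,d);M_.append(Q);v.append(Q@o)
    X=np.linalg.lstsq(np.vstack(M_),np.hstack(v),rcond=None)[0];return X,[(proj(n,X)-q).round(1) for n,q in(("scene",a),("top",b))]
E
python3 - <<'E'
from tri import *
A=cur();X,r=tri((268.7,209.3),(287.6,209.2));print(X,r,"tool mm",(np.linalg.inv(A)@np.r_[X,1]*1e3).round(1))
print("top parallax check: tool body pts", [proj("top",(A@[0,y,.12,1])[:3]).round(0) for y in(-.02,.02)])
E
```

```text
[ 0.52595679 -0.06933287  0.11103248] [array([ 1.7, -0.2]), array([1.1, 1. ])] tool mm [   3.    -9.8  301.6 1000. ]
top parallax check: tool body pts [array([339., 183.]), array([329., 165.])]
```

Run:
```python
from h import *
show();A=cur()
for n,(x0,y0,w,h) in dict(scene=(252,178,26,38),top=(280,184,38,30)).items():
    g=get_image(n).mean(2);print(n,x0,y0,"foot",proj(n,(A@[0,0,.279,1])[:3]).round(1))
    for r in range(y0,y0+h,2): print(r,"".join("%4d"%v for v in g[r,x0:x0+w]))
```

```text
t 11.05 pos [ 0.6032 -0.2027  0.3705] y_az 26.5 F [-0.6 -0.2 -1.3] M [-0.58 -0.28 -0.03] open 0.0148 gf 78.33606496453285 q [ 0.73  0.77 -0.68  1.07  0.02  1.74  0.59]
scene 252 178 foot [273.  204.9]
178  226 227 225 202 137 106 106  78  67  71  62  71  70  70  71  65 102 194 228 231 231 227 228 225 225 226
180  225 227 228 230 231 229 209 148  94  76  78  76  72  75  69  86 167 224 230 229 227 228 229 225 226 227
182  227 229 229 226 227 228 229 211 176 136  91  70  63  70  83 103 162 213 227 226 230 227 227 227 225 228
184  226 226 226 225 227 228 230 230 231 228 192 132  99 100 101 105 130 172 139 116 141 170 211 226 225 227
186  229 228 229 229 228 227 228 228 229 230 224 170 112 101 102 103 143 215 233 227 206 182 135 109 110 142
188  229 229 227 228 230 228 228 227 227 228 228 204 139 100 101 100 115 178 222 231 226 230 229 230 226 204
190  228 228 226 226 227 227 227 228 226 229 230 226 180 118  99 101  98 138 211 229 228 228 227 227 228 228
192  228 228 229 229 228 229 228 228 226 227 227 230 213 149 100  98 101 109 171 220 229 229 228 228 227 229
194  227 229 228 228 229 22
[... 2857 characters left out ...]
  90  91  90  91  90  87  74  69  69  70  69  71  68  70  69  68  66  68
206  156 156 155 156 156 155 153 144 125 101  91  89  92  99 105 113 123 113  94  89  88  87  89  91  90  84  77  69  67  70  68  67  67  67  69  67  69  69
208  154 154 154 155 150 130 102  91  88  91  92 106 132 150 154 156 155 147 140 135 118 102  98  98 109 102  80  68  67  69  67  70  69  68  69  71  70  70
210  156 155 156 156 156 146 125 116 132 144 147 154 156 153 146 140 138 135 132 133 132 133 133 133 134 130 106  78  71  71  70  69  70  69  69  69  68  69
212  154 154 153 154 156 155 157 156 155 155 154 155 152 142 134 133 133 133 134 138 145 148 151 150 150 151 143 123  97  78  70  68  67  68  68  67  68  68
```

Run:
```python
from tri import *
show();A=cur();X,r=tri((271.6,208.6),(287.2,207.8));print(X,r,"tip tool mm",(np.linalg.inv(A)@np.r_[X,1]*1e3).round(1))
# shaft axis points: scene rows 188 & 200 ; top rows 194,200
for n,pts in(("scene",[(265.6,188),(269.6,200.)]),("top",[(303.8,196),(298.7,200)])):
    print(n,pts,[proj(n,(A@[0,0,.279-b,1])[:3]).round(1).tolist() for b in(0,.02,.04,.06,.08)])
```

```text
t 11.15 pos [ 0.6032 -0.2027  0.3706] y_az 26.5 F [-0.6 -0.3 -0.5] M [-0.54 -0.28  0.05] open 0.0145 gf 78.33624690771103 q [ 0.73  0.77 -0.68  1.07  0.02  1.74  0.59]
[ 0.52999222 -0.06736858  0.11301235] [array([ 1. , -0.1]), array([0.6, 0.6])] tip tool mm [   4.1   -5.2  300.  1000. ]
scene [(265.6, 188), (269.6, 200.0)] [[272.9, 204.9], [271.2, 199.3], [269.4, 193.4], [267.5, 187.3], [265.5, 180.9]]
top [(303.8, 196), (298.7, 200)] [[292.6, 202.6], [297.0, 199.5], [301.7, 196.3], [306.5, 192.9], [311.5, 189.4]]
```

```bash
sed -i 's/grasp=.124/grasp=.145/' h.py
python3 - <<'E'
from h import *
A=cur();B=bar_in_hole(43.8,.03); print((np.linalg.inv(A)@B).round(4))
P=bar_in_hole(43.8,.1);rows(A,P,8);rows(P,B,8)
E
```

```text
[[ 1.000e+00 -9.000e-04 -1.000e-03  3.470e-02]
 [ 9.000e-04  1.000e+00  3.000e-04  1.123e-01]
 [ 1.000e-03 -3.000e-04  1.000e+00  7.480e-02]
 [ 0.000e+00  0.000e+00  0.000e+00  1.000e+00]]
8 x [0.43, 1.4, 0.06, -0.0, -0.01, 0.01]
8 x [-0.0, -0.0, 0.88, -0.0, -0.0, -0.0]
```

Emit:
send_rows(motion=[0.43,1.4,0.06,0,0,0,-1,0.43,1.4,0.06,0,0,0,-1,0.43,1.4,0.06,0,0,0,-1,0.43,1.4,0.06,0,0,0,-1,0.43,1.4,0.06,0,0,0,-1,0.43,1.4,0.06,0,0,0,-1,0.43,1.4,0.06,0,0,0,-1,0.43,1.4,0.06,0,0,0,-1,0,0,0,0,0,0,-1])

```text
time_s: 12.05
tcp_pos: [0.6901, -0.121, 0.3835]
tcp_rot: [-1.4, -2.272, -0.38]
wrist_force: [-0.7, -0.1, -0.5]
opening: 0.0145
grasp_force: 78.4
```

Emit:
send_rows(motion=[0,0,0.88,0,0,0,-1,0,0,0.88,0,0,0,-1,0,0,0.88,0,0,0,-1,0,0,0.88,0,0,0,-1,0,0,0.88,0,0,0,-1,0,0,0.88,0,0,0,-1,0,0,0.88,0,0,0,-1,0,0,0.88,0,0,0,-1,0,0,0,0,0,0,-1,0,0,0,0,0,0,-1])

```text
time_s: 13.05
tcp_pos: [0.6729, -0.0941, 0.3225]
tcp_rot: [-1.409, -2.269, -0.376]
wrist_force: [0.6, -0.2, -1.1]
opening: 0.0144
grasp_force: 78.4
```

Run:
```python
from h import *
show();A=cur();print((np.linalg.inv(A)@bar_in_hole(43.8,0)).round(4)[:3,3])
for n in("scene","top"): print(n,"tip",proj(n,(A@[0,0,.3,1])[:3]).round(1))
x0,y0=326,196;g=get_image("scene").mean(2)
for r in range(y0,y0+36,1): print(r,"".join("%4d"%v for v in g[r,x0:x0+22]))
```

```text
t 13.05 pos [ 0.6729 -0.0941  0.3225] y_az 26.4 F [ 0.6 -0.2 -1.1] M [-0.58 -0.25  0.02] open 0.0144 gf 78.36241006851196 q [ 0.53  0.86 -0.67  1.01  0.03  1.63  0.45]
[0.0015 0.0016 0.03  ]
scene tip [335.2 221.3]
top tip [241.6 180.5]
196   63  60  64  59  66  59  60  60  62  78  92 105 110 107 107 106 111 110 109 104  74  64
197   63  63  61  64  74  79  80  82  84  95 104 108 111 111 110 111 114 109 107 104  80  54
198   60  60  59  60  78  90  97  95  97  99 105 111 109 114 110 110 112 111 110 104  83  56
199   63  61  66  66  73  91  98 102  95  95 111 110 110 111 111 110 112 113 108 100  70  60
200   62  63  60  61  71  88  94  97  96  99 102 111 107 113 109 113 106 107 111  97  74  58
201   68  61  62  60  70  90  97  94  94  93 106 112 113 111 108 110 114 109 110  93  73  61
202   64  59  64  63  74  90  92 100  95  92 103 111 111 112 114 110 114 107 111  94  73  56
203   61  61  57  62  70  86  93  93  99  96 102 106 111 112 110 117 109 109 100  82  66  61
204   73  72  69  78  79  84  93  97  96  93  91  95 101 105 107 109  98  90  81  64  67  70
205  116 111  94  88  91  
[... 1784 characters left out ...]
6  95 111 172 240 250 230 149 107 113 110  90  67
225  107 106 104 170 248 253 249 236 205 178 174 194 233 251 252 210 126 101 113 112  89  67
226  112 113 119 179 246 252 249 247 243 240 239 245 251 254 253 193 110 106 116 112  84  65
227  144 144 137 157 193 211 214 215 227 234 242 249 252 253 246 171 100 108 115 108  83  62
228  167 173 165 143 120 123 126 133 148 166 182 199 210 213 194 131  98 109 118 109  86  62
229  165 171 175 147 108  89  84  86  95 101 103 108 116 124 117  97  98 109 118 107  81  63
230  131 147 157 139 104  92  88  86  87  83  84  91  81  86  88  95 107 118 117 110  80  65
231   97 104 120 115 101  90  90  88  89  84  87  90  88  86  85  96 114 122 117 108  79  61
```

Emit:
send_rows(motion=[0.15,0.28,0,0,0,0,-1,0,0,0.3,0,0,0,-1,0,0,0.3,0,0,0,-1,0,0,0.3,0,0,0,-1,0,0,0.3,0,0,0,-1,0,0,0.3,0,0,0,-1,0,0,0.3,0,0,0,-1,0,0,0.2,0,0,0,-1,0,0,0,0,0,0,-1])

```text
time_s: 14.0
tcp_pos: [0.6702, -0.0826, 0.3056]
tcp_rot: [-1.408, -2.269, -0.376]
wrist_force: [-0.1, -0.3, -1.1]
opening: 0.0146
grasp_force: 78.4
```

Run:
```python
from h import *
show();A=cur();print((np.linalg.inv(A)@bar_in_hole(43.8,0)).round(4)[:3,3],"Ftool",A[:3,:3].T@state()["wrist_force"])
```

```text
t 14.0 pos [ 0.6702 -0.0826  0.3056] y_az 26.4 F [-0.1 -0.3 -1.1] M [-0.6  -0.29 -0.04] open 0.0146 gf 78.3675366640091 q [ 0.52  0.87 -0.67  1.06  0.03  1.59  0.44]
[-0.     -0.0012  0.0097] Ftool [-0.72447345 -0.22260894  0.80404269]
```

Emit:
send_rows(motion=[0,0,0.3,0,0,0,-1,0,0,0.3,0,0,0,-1,0,0,0.2,0,0,0,-1,0,0,0,0,0,0,-1], grip_force=100)

```text
time_s: 14.4
tcp_pos: [0.6688, -0.0798, 0.3005]
tcp_rot: [-1.41, -2.27, -0.378]
wrist_force: [-0.4, -2.8, 3.9]
opening: 0.0142
grasp_force: 98.2
```

Run:
```python
from h import *
show();A=cur();print((np.linalg.inv(A)@bar_in_hole(43.8,0)).round(4)[:3,3],"Ftool",A[:3,:3].T@state()["wrist_force"])
rows(A,bar_in_hole(-4,.003),12)
def rt(a):
    c=np.r_[M,0];R=Ro.from_rotvec([0,0,np.radians(a)]).as_matrix();return T(c-R@c,R)@A
rows(A,rt(-48),12)
```

```text
t 14.4 pos [ 0.6688 -0.0798  0.3005] y_az 26.3 F [-0.4 -2.8  3.9] M [-0.53  0.05  0.16] open 0.0142 gf 98.19099873304367 q [ 0.53  0.86 -0.67  1.08  0.03  1.57  0.44]
[-0.0001 -0.0012  0.0037] Ftool [-0.08498164 -1.60588031 -4.51420348]
12 x [0.03, -1.26, 0.02, -1.98, 0.0, 3.44]
12 x [0.03, -1.26, 0.02, -2.0, -0.0, 3.47]
```

Emit:
send_rows(motion=[0.03,-1.26,0.02,-2,0,3.47,-1,0.03,-1.26,0.02,-2,0,3.47,-1,0.03,-1.26,0.02,-2,0,3.47,-1,0.03,-1.26,0.02,-2,0,3.47,-1,0.03,-1.26,0.02,-2,0,3.47,-1,0.03,-1.26,0.02,-2,0,3.47,-1,0.03,-1.26,0.02,-2,0,3.47,-1,0.03,-1.26,0.02,-2,0,3.47,-1,0,0,0,0,0,0,-1])

```text
time_s: 15.3
tcp_pos: [0.569, -0.0975, 0.2987]
tcp_rot: [-2.03, -1.837, -0.539]
wrist_force: [-0.3, 0.6, -2.0]
opening: 0.0143
grasp_force: 97.7
```

```bash
cat >> h.py <<'E'
def chk(th,out=0):
    show();A=cur();s=state();B=bar_in_hole(th,out);D=np.linalg.inv(A)@B
    az=np.degrees(np.arctan2(A[1,3]-M[1],A[0,3]-M[0])-PH-np.pi);az=(az+180)%360-180
    g=(A@[0,0,.155,1])[:3];mz=np.cross(g-np.r_[M,0],-s["wrist_force"])[2]
    print("th now",round(az,1),"r",np.hypot(*(A[:2,3]-M)).round(4),"off mm",(D[:3,3]*1e3).round(1),"rot deg",np.degrees(Ro.from_matrix(D[:3,:3]).as_rotvec()).round(1),"Ftool",(A[:3,:3].T@s["wrist_force"]).round(1),"torque on collar axis(+ccw)",mz.round(2));return A
def rt(A,a,n):
    c=np.r_[M,0];R=Ro.from_rotvec([0,0,np.radians(a)]).as_matrix();return rows(A,T(c-R@c,R)@A,n)
E
python3 - <<'E'
from h import *
A=chk(11.8,.003)
x0,y0=305,196;g=get_image("scene")
cv2.imwrite("pics/i.png",g)
E
```

```text
t 15.3 pos [ 0.569  -0.0975  0.2987] y_az -5.7 F [-0.3  0.6 -2. ] M [-0.64  0.05 -0.03] open 0.0143 gf 97.67666593194008 q [ 0.75  0.59 -0.66  1.56 -0.19  1.15  0.15]
th now 11.5 r 0.1799 off mm [ 0.1  0.9 -1.3] rot deg [-0.1  0.1 -0.2] Ftool [-0.5 -0.4  2. ] torque on collar axis(+ccw) 0.04
```

```bash
cat >> h.py <<'E'
def holescan(ths,n="top"):
    from scipy.ndimage import map_coordinates
    g=get_image(n).mean(2);out=[]
    for th in ths:
        a=PH+np.pi+np.radians(th);u=np.array([np.cos(a),np.sin(a),0]);t=np.array([-u[1],u[0],0]);e=np.cross(t,u*.5+np.array([0,0,.866]))
        m=np.r_[M,.0582]+u*.041
        f=lambda r:np.array([proj(n,m+r*(np.cos(k)*t+np.sin(k)*e)) for k in np.arange(0,6.28,.52)])
        s=lambda P:map_coordinates(g,[P[:,1],P[:,0]],order=1).mean()
        out.append(round(s(f(.0095))-s(f(.003))))
    print(n,dict(zip([int(x) for x in ths],out)))
E
python3 - <<'E'
from h import *
for n in("top","scene"): holescan(range(-60,56,5),n)
E
```

```text
top {-60: -4, -55: -13, -50: -31, -45: -15, -40: 10, -35: 0, -30: -20, -25: -10, -20: 27, -15: 38, -10: 15, -5: -9, 0: -19, 5: -25, 10: -25, 15: 8, 20: 29, 25: 6, 30: -19, 35: -7, 40: 29, 45: 38, 50: 16, 55: -6}
scene {-60: -10, -55: 4, -50: 7, -45: 7, -40: 8, -35: 18, -30: 30, -25: 43, -20: 55, -15: 62, -10: 50, -5: 22, 0: 6, 5: 5, 10: 21, 15: 50, 20: 29, 25: -45, 30: -69, 35: 14, 40: 127, 45: 130, 50: 8, 55: -61}
```

```bash
cat > dif.py <<'E'
from h import *
A=cur()
for n,k in(("scene",1),("top",1)):
    g=get_image(n).astype(int);r=cv2.imread(f"pics/raw_{n}.png").astype(int)
    m=(np.abs(g-r).max(2)>22)
    P=[proj(n,(A@[0,0,z,1])[:3]) for z in(.19,.21,.23,.25,.28,.30)];print(n,np.round(P,1).tolist())
    x0,x1=int(min(p[0] for p in P))-14,int(max(p[0] for p in P))+14;y0,y1=int(min(p[1] for p in P))-6,int(max(p[1] for p in P))+12
    print(x0,y0)
    for y in range(y0,y1): print(y,"".join('#' if v else '.' for v in m[y,x0:x1]))
E
python3 dif.py
```

```text
scene [[313.3, 194.4], [316.5, 200.5], [319.7, 206.4], [322.8, 212.1], [327.2, 220.3], [330.1, 225.5]]
299 188
188 .####################........................
189 ..###################........................
190 ..##################.........................
191 ...################..........................
192 .....#############...........................
193 .....############............................
194 ......###########............................
195 .......##########............................
196 .......##########............................
197 ........########.............................
198 ........#######..............................
199 ..........####...............................
200 ...........###..##...........................
201 ............###..##..........................
202 .................##..........................
203 ..............#..###.........................
204 .................###.........................
205 .................####........................
206 .................####........................
207 ................#####..............
[... 2111 characters left out ...]
89 .......................##########################
190 ......................###########################
191 ......................######...##################
192 .....................#######...##################
193 .....................############################
194 .....................############################
195 ......................###########################
196 ........................#########################
197 .............................####################
198 ..............................###################
199 ..............................###################
200 ..............................###################
201 ................................#################
```

Run:
```python
from tri import *
A=cur()
for a,b in(((321,219.5),(245,192)),((321,219.5),(247,191)),((322,221),(245,191))):
    X,r=tri(a,b);print(X.round(4),r,"tool mm",(np.linalg.inv(A)@np.r_[X,1]*1e3).round(1)[:3])
```

```text
[0.5772 0.0318 0.0604] [array([ 0.5, -0.1]), array([0.3, 0.4])] tool mm [ -7.5  -6.9 271.2]
[0.5796 0.0272 0.0632] [array([ 0.2, -0. ]), array([0.1, 0.1])] tool mm [ -9.8  -4.  266.6]
[0.58   0.0318 0.0577] [array([ 0.6, -0.1]), array([0.3, 0.4])] tool mm [ -8.5  -4.1 273.7]
```

Emit:
send_rows(motion=[0,0,-2,0,0,0,-1,0,0,-2,0,0,0,-1,0,0,-2,0,0,0,-1,0,0,-2,0,0,0,-1,0,0,-2,0,0,0,-1,-1.5,-0.6,-0.6,0,0,0,-1,-1.5,-0.6,-0.6,0,0,0,-1,-1.5,-0.6,-0.6,0,0,0,-1,-1.5,-0.6,-0.6,0,0,0,-1,0,0,0,0,0,0,-1,0,0,0,0,0,0,-1,0,0,0,0,0,0,-1])

```text
time_s: 16.75
tcp_pos: [0.536, -0.2075, 0.3766]
tcp_rot: [-2.028, -1.839, -0.544]
wrist_force: [-0.6, 0.4, -0.8]
opening: 0.0141
grasp_force: 97.7
```

```bash
cat > meas.py <<'E'
import sys
from h import *
A=cur();show()
ref={"scene":"pics/scene_bg.png","top":"pics/top_bg.png"}
for n in("scene","top"):
    g=get_image(n);P=[proj(n,(A@[0,0,z,1])[:3]) for z in(.18,.20,.22,.24,.26,.279)];print(n,np.round(P,1).tolist())
    x0,x1=int(min(p[0] for p in P))-8,int(max(p[0] for p in P))+10;y0,y1=int(min(p[1] for p in P)),int(max(p[1] for p in P))+12
    if n=="scene": y1+=4
    print(x0,y0);h=g.astype(int)
    for y in range(y0,y1): print(y,"".join(" .:-=+*#%@"[::-1][min(9,int(v)//26)] if not o else 'O' for v,o in zip(h[y,x0:x1].mean(1),(h[y,x0:x1,2]-h[y,x0:x1,0])>60)))
E
python3 meas.py; python3 -c "
from h import *; show()"
```

```text
t 16.75 pos [ 0.536  -0.2075  0.3766] y_az -5.6 F [-0.6  0.4 -0.8] M [-0.6   0.07 -0.02] open 0.0141 gf 97.69760683178902 q [ 0.91  0.54 -0.64  1.41 -0.2   1.41  0.27]
scene [[257.4, 167.7], [262.2, 175.1], [266.8, 182.2], [271.2, 189.0], [275.5, 195.6], [279.4, 201.6]]
249 167
167 OOO#*+**#%%#+:.......................-*#
168 =OO#****###*-........................:+#
169 -OOO#**+****-.........................-*
170 :=OO##**+***=..........................-
171 ::=OOOOOO*##=...........................
172 =:OOOOOOOO##=...........................
173 +=-OOOOOOO#*-...........................
174 :==+#######*=...........................
175 .:=*#####***+:..........................
176 ...:=*##*+**+-..........................
177 .....:+*+++**=:.........................
178 ......:=++***+=:........................
179 ........:=+*+++-........................
180 ..........=+**+=:.......................
181 ..........:+***+=:......................
182 ...........-+**++=--....................
183 ............=+**++++---.................
184 ............:+*+++=-:=+=-...............
185 .......
[... 1805 characters left out ...]
*********************+++******#%
200 ----------==+******++***************#####%%%%
201 -----------=+++++====+*************##%%%%%%%%
202 ------------====++==++*************#%%%%%%%%%
203 ---------------=+**+***************##%%%%%%@%
204 --------------=+********************####%%%%%
205 ---===-------=++********************#########
206 --=++========+**********************#########
207 -==+**+++++++***********************#########
208 -=+*********************************######***
209 -==++***+********************#############***
t 16.85 pos [ 0.5361 -0.2073  0.3768] y_az -5.6 F [ 0.4  1.  -1.2] M [-0.62  0.01  0.04] open 0.0141 gf 97.69733056426048 q [ 0.91  0.54 -0.64  1.41 -0.2   1.41  0.27]
```

Run:
```python
from tri import *
A=cur()
for l,a,b in(("tip",(276.5,204.3),(290.8,199.3)),("flange",(258,173),(313.5,196)),("altTip",(276.5,204.3),(281.5,208))):
    X,r=tri(a,b);print(l,X.round(4),r,"tool mm",(np.linalg.inv(A)@np.r_[X,1]*1e3).round(1)[:3])
```

```text
tip [ 0.5478 -0.0741  0.1314] [array([ 0.3, -0. ]), array([0.2, 0.2])] tool mm [ -7.1  -1.1 279.4]
flange [ 0.5433 -0.1157  0.2098] [array([-0.1,  0. ]), array([-0., -0.])] tool mm [ -4.   -1.6 190.5]
altTip [ 0.5299 -0.0537  0.1167] [array([ 0.6, -0.1]), array([0.4, 0.4])] tool mm [  1.7 -20.9 301.4]
```

```bash
cat >> h.py <<'E'
TB=T([-.0071,-.0011,.2794],Ro.from_rotvec([0,-.035,0]).as_matrix())
def bar_in_hole(th,out=0):
    a=PH+np.pi+np.radians(th);u=np.array([np.cos(a),np.sin(a),0]);t=np.array([-u[1],u[0],0])
    ax=u*.5+np.array([0,0,np.sqrt(.75)]);z=-ax
    return T(np.r_[M,.0582]+u*.041+ax*(out-.024),np.stack([np.cross(t,z),t,z],1))@np.linalg.inv(TB)
def track(A,r,n,k=3):
    D=T(r[:3]/100,Ro.from_rotvec(np.radians(r[3:])).as_matrix());P=A
    for i in range(n):
        P=P@D
        if i%k==0 or i==n-1: f=(P@TB)[:3,3];print(i,"tip",f.round(3),"r",np.hypot(*(f[:2]-M)).round(3),"th",((np.degrees(np.arctan2(f[1]-M[1],f[0]-M[0])-PH)+360)%360-180).round(1))
E
python3 - <<'E'
from h import *
A=cur();B=bar_in_hole(43.8,.1);r=rows(A,B,10);track(A,r,10);rows(B,bar_in_hole(43.8,.036),8)
E
```

```text
10 x [0.52, 1.65, 0.45, 1.64, 0.19, -2.74]
0 tip [ 0.557 -0.068  0.131] r 0.152 th 6.0
3 tip [ 0.583 -0.045  0.128] r 0.127 th 15.6
6 tip [ 0.605 -0.019  0.126] r 0.102 th 27.5
9 tip [0.622 0.011 0.124] r 0.079 th 43.8
8 x [-0.03, -0.0, 0.8, 0.0, -0.0, 0.0]
```

Emit:
send_rows(motion=[0.52,1.65,0.45,1.64,0.19,-2.74,-1,0.52,1.65,0.45,1.64,0.19,-2.74,-1,0.52,1.65,0.45,1.64,0.19,-2.74,-1,0.52,1.65,0.45,1.64,0.19,-2.74,-1,0.52,1.65,0.45,1.64,0.19,-2.74,-1,0.52,1.65,0.45,1.64,0.19,-2.74,-1,0.52,1.65,0.45,1.64,0.19,-2.74,-1,0.52,1.65,0.45,1.64,0.19,-2.74,-1,0.52,1.65,0.45,1.64,0.19,-2.74,-1,0.52,1.65,0.45,1.64,0.19,-2.74,-1,0,0,0,0,0,0,-1,0,0,0,0,0,0,-1])

```text
time_s: 18.05
tcp_pos: [0.6867, -0.117, 0.3639]
tcp_rot: [-1.393, -2.241, -0.398]
wrist_force: [-0.7, -0.2, -1.5]
opening: 0.0143
grasp_force: 97.9
```

Emit:
send_rows(motion=[-0.03,0,0.8,0,0,0,-1,-0.03,0,0.8,0,0,0,-1,-0.03,0,0.8,0,0,0,-1,-0.03,0,0.8,0,0,0,-1,-0.03,0,0.8,0,0,0,-1,-0.03,0,0.8,0,0,0,-1,-0.03,0,0.8,0,0,0,-1,-0.03,0,0.8,0,0,0,-1,0,0,0,0,0,0,-1,0,0,0,0,0,0,-1])

```text
time_s: 19.05
tcp_pos: [0.6725, -0.0893, 0.3084]
tcp_rot: [-1.394, -2.241, -0.398]
wrist_force: [-0.1, -0.8, -0.8]
opening: 0.0139
grasp_force: 97.8
```

```bash
cat > near.py <<'E'
from h import *
def near(th,out):
    A=cur();show();D=np.linalg.inv(A)@bar_in_hole(th,out);print("off mm",(D[:3,3]*1e3).round(1),"rot",np.degrees(Ro.from_matrix(D[:3,:3]).as_rotvec()).round(1))
    for n in("scene","top"):
        tip=proj(n,(A@TB)[:3,3]);h=proj(n,(bar_in_hole(th,.024)@TB)[:3,3]);print(n,"tip",tip.round(1),"hole",h.round(1))
        g=get_image(n).mean(2).astype(int);x0,y0=int(h[0])-11,int(h[1])-12
        print("    ","".join("%4d"%v for v in range(x0,x0+22)))
        for r in range(y0,y0+20): print(r,"".join("%4d"%v for v in g[r,x0:x0+22]))
E
python3 -c "
from near import *
near(43.8,.036)"
```

```text
t 19.05 pos [ 0.6725 -0.0893  0.3084] y_az 26.3 F [-0.1 -0.8 -0.8] M [-0.66 -0.24 -0.04] open 0.0139 gf 97.8327289223671 q [ 0.53  0.88 -0.68  1.03  0.01  1.62  0.44]
off mm [2.  0.9 0.3] rot [ 0.1  0.  -0.2]
scene tip [335.5 220.2] hole [336.2 222.2]
      325 326 327 328 329 330 331 332 333 334 335 336 337 338 339 340 341 342 343 344 345 346
210  128 139 136 105  97  96  97  94  93  97  96  96  90  83  80  86  88  82 122 189 211 202
211  139 137 140 120 102  94  89  87  89  92  95  95  92  81  74  79  75  76 117 186 207 197
212  157 138 144 133 109  98  92  78  87  90  96  95  95  85  83  85  76  80  97 139 155 143
213  188 161 154 144 121 120 107  96  90  89  95  96  93  86  81  82  76  80  91 105 121 111
214  206 197 167 143 130 142 141 137 112  95  95  93  93  98  98  94  96  91 100 109 116 104
215  213 210 171 144 134 136 152 160 131  96  93  94 100 111 111 111 108 108 105 116 113 108
216  214 192 154 136 128 124 151 170 136 103  90  94  94 103 105 103 104  96 103 110 111 106
217  176 140 122 114 113 117 181 205 169 114  91  87  95 112 127 120 116 109 102 108 116 100
218  125 1
[... 2400 characters left out ...]
4  90  85  92 104 115 109 101  94  84  80  86 104
182   58  51  58  73  89  95  99 109 124 116  99  92  96 102 119 129 130 119 101  95 104 115
183   54  47  54  66  81  90  92  97 109 117 112 102  99 106 122 134 141 133 123 117 119 120
184   51  46  54  64  78  87  88  93 102 114 119 115 115 125 136 140 138 134 128 123 123 120
185   47  42  59  76  86  89  90  89  94 107 119 125 133 137 134 126 114 112 119 123 125 125
186   44  43  67 101 108 100  91  91  92 100 113 122 126 118  98  84  81 103 125 134 137 138
187   49  47  71 109 119 104  90  89  90  91  91  91  87  78  66  57  66 100 121 134 139 141
188   45  51  78 112 124 106  89  88  87  79  71  71  82  82  75  61  70 104 124 134 141 141
```

Emit:
send_rows(motion=[0.35,0.09,0,0,0,0,-1,-0.01,0,0.3,0,0,0,-1,-0.01,0,0.3,0,0,0,-1,-0.01,0,0.3,0,0,0,-1,-0.01,0,0.3,0,0,0,-1,-0.01,0,0.3,0,0,0,-1,-0.01,0,0.2,0,0,0,-1,0,0,0,0,0,0,-1,0,0,0,0,0,0,-1])

```text
time_s: 20.05
tcp_pos: [0.6681, -0.0789, 0.2955]
tcp_rot: [-1.394, -2.241, -0.398]
wrist_force: [-0.7, 0.2, -0.6]
opening: 0.014
grasp_force: 97.9
```

Run:
```python
from h import *
A=cur();show();D=np.linalg.inv(A)@bar_in_hole(43.8,0);print("off mm",(D[:3,3]*1e3).round(1),"Ftool",(A[:3,:3].T@state()["wrist_force"]).round(1))
```

```text
t 20.05 pos [ 0.6681 -0.0789  0.2955] y_az 26.3 F [-0.7  0.2 -0.6] M [-0.66 -0.13  0.06] open 0.014 gf 97.87446990609169 q [ 0.53  0.88 -0.69  1.07  0.01  1.58  0.44]
off mm [-2.   0.1 19.3] Ftool [ 0.1 -0.6  0.8]
```

Emit:
send_rows(motion=[-0.01,0,0.3,0,0,0,-1,-0.01,0,0.3,0,0,0,-1,-0.01,0,0.3,0,0,0,-1,-0.01,0,0.3,0,0,0,-1,0,0,0,0,0,0,-1])

```text
time_s: 20.55
tcp_pos: [0.6652, -0.0731, 0.2845]
tcp_rot: [-1.393, -2.241, -0.397]
wrist_force: [0.0, 0.2, -2.1]
opening: 0.014
grasp_force: 97.8
```

Run:
```python
from h import *
A=cur();show();D=np.linalg.inv(A)@bar_in_hole(43.8,0);print("off mm",(D[:3,3]*1e3).round(1),"Ftool",(A[:3,:3].T@state()["wrist_force"]).round(1))
```

```text
t 20.55 pos [ 0.6652 -0.0731  0.2845] y_az 26.3 F [ 0.   0.2 -2.1] M [-0.82  0.16  0.28] open 0.014 gf 97.7960255742073 q [ 0.53  0.88 -0.69  1.1   0.01  1.55  0.44]
off mm [-1.6  0.2  6.5] Ftool [-1.   0.1  1.8]
```

Emit:
send_rows(motion=[0,0,0.3,0,0,0,-1,0,0,0.1,0,0,0,-1,0,0,0,0,0,0,-1])

```text
time_s: 20.85
tcp_pos: [0.6644, -0.0715, 0.2815]
tcp_rot: [-1.394, -2.241, -0.397]
wrist_force: [-2.0, -0.4, -1.2]
opening: 0.0142
grasp_force: 97.9
```

Run:
```python
from h import *
A=cur();show();D=np.linalg.inv(A)@bar_in_hole(43.8,0);print("off mm",(D[:3,3]*1e3).round(1),"Ftool",(A[:3,:3].T@state()["wrist_force"]).round(1))
rt(A,-12,4);rt(A,-48,12)
```

```text
t 20.85 pos [ 0.6644 -0.0715  0.2815] y_az 26.3 F [-2.  -0.4 -1.2] M [-0.96  0.3   0.39] open 0.0142 gf 97.90549099445343 q [ 0.53  0.88 -0.69  1.11  0.01  1.54  0.44]
off mm [-1.6  0.1  3. ] Ftool [-0.2 -1.9  1.4]
4 x [0.01, -0.9, 0.01, -1.59, 0.0, 2.55]
12 x [0.03, -1.2, 0.02, -2.12, 0.01, 3.39]
```

Emit:
send_rows(motion=[0.02,-0.9,0.01,-1.59,0,2.55,-1,0.02,-0.9,0.01,-1.59,0,2.55,-1,0.02,-0.9,0.01,-1.59,0,2.55,-1,0.02,-0.9,0.01,-1.59,0,2.55,-1,0,0,0,0,0,0,-1,0,0,0,0,0,0,-1])

```text
time_s: 21.45
tcp_pos: [0.6327, -0.0838, 0.2831]
tcp_rot: [-1.638, -2.104, -0.474]
wrist_force: [5.6, 0.7, -1.1]
opening: 0.0142
grasp_force: 98.0
```

Run:
```python
from h import *
A=chk(31.8,.003)
for n in("top","scene"): holescan(list(range(-40,-10,3))+list(range(20,50,3)),n)
```

```text
t 21.45 pos [ 0.6327 -0.0838  0.2831] y_az 14.1 F [ 5.6  0.7 -1.1] M [-0.61 -1.58 -0.75] open 0.0142 gf 98.0434875190258 q [ 0.62  0.79 -0.68  1.29 -0.07  1.37  0.33]
th now 32.7 r 0.1714 off mm [-2.2 -1.7  1.4] rot deg [ 0.4  0.1 -0.1] Ftool [-1.2  5.6  0.7] torque on collar axis(+ccw) -0.5
top {-40: 9, -37: 5, -34: -6, -31: -18, -28: -19, -25: -8, -22: 14, -19: 33, -16: 38, -13: 30, 20: 24, 23: 10, 26: -7, 29: -18, 32: -16, 35: -2, 38: 17, 41: 27, 44: 25, 47: 14}
scene {-40: -2, -37: -18, -34: -33, -31: -41, -28: -39, -25: -20, -22: 12, -19: 47, -16: 66, -13: 62, 20: -6, 23: -52, 26: -86, 29: -89, 32: -50, 35: 11, 38: 80, 41: 110, 44: 99, 47: 46}
```

Emit:
send_rows(motion=[0.02,-0.9,0.01,-1.59,0,2.55,-1,0.02,-0.9,0.01,-1.59,0,2.55,-1,0.02,-0.9,0.01,-1.59,0,2.55,-1,0,0,0,0,0,0,-1], grip_force=120)

```text
time_s: 21.95
tcp_pos: [0.6058, -0.0889, 0.2831]
tcp_rot: [-1.813, -1.983, -0.524]
wrist_force: [5.2, 0.6, -2.8]
opening: 0.0133
grasp_force: 117.3
```

Run:
```python
from h import *
A=chk(22.8,.003)
for n in("top","scene"): holescan(list(range(-40,-7,3)),n)
```

```text
t 21.95 pos [ 0.6058 -0.0889  0.2831] y_az 5.0 F [ 5.2  0.6 -2.8] M [-0.74 -1.51 -0.83] open 0.0133 gf 117.30475562566426 q [ 0.69  0.71 -0.68  1.42 -0.13  1.25  0.25]
th now 23.6 r 0.1714 off mm [-2.2 -1.2  1.4] rot deg [ 0.5  0.1 -0.2] Ftool [-1.3  5.2  2.5] torque on collar axis(+ccw) -0.47
top {-40: -17, -37: -13, -34: -1, -31: 18, -28: 34, -25: 39, -22: 30, -19: 14, -16: -2, -13: -14, -10: -20}
scene {-40: -28, -37: -28, -34: -15, -31: 8, -28: 32, -25: 45, -22: 37, -19: 16, -16: -7, -13: -20, -10: -16}
```

Emit:
send_rows(motion=[0.03,-1.05,0.02,-1.86,0,2.97,-1,0.03,-1.05,0.02,-1.86,0,2.97,-1,0.03,-1.05,0.02,-1.86,0,2.97,-1,0.03,-1.05,0.02,-1.86,0,2.97,-1,0.03,-1.05,0.02,-1.86,0,2.97,-1,0.03,-1.05,0.02,-1.86,0,2.97,-1,0.03,-1.05,0.02,-1.86,0,2.97,-1,0.03,-1.05,0.02,-1.86,0,2.97,-1,0.03,-1.05,0.02,-1.86,0,2.97,-1,0.03,-1.05,0.02,-1.86,0,2.97,-1,0,0,0,0,0,0,-1])

```text
time_s: 23.15
tcp_pos: [0.5046, -0.0678, 0.2832]
tcp_rot: [-2.413, -1.396, -0.695]
wrist_force: [4.7, -3.7, -2.7]
opening: 0.0136
grasp_force: 117.1
```

Run:
```python
from h import *
A=chk(-12,.003)
for n in("top","scene"): holescan(list(range(-20,50,4)),n)
rt(A,-32,10)
```

```text
t 23.15 pos [ 0.5046 -0.0678  0.2832] y_az -30.0 F [ 4.7 -3.7 -2.7] M [-1.64 -0.69 -0.84] open 0.0136 gf 117.07843926153146 q [ 0.83  0.39 -0.67  1.89 -0.4   0.8  -0.04]
th now -11.6 r 0.1707 off mm [-2.9 -0.   1.1] rot deg [ 0.7  0.1 -0.3] Ftool [-2.2  5.9  1.9] torque on collar axis(+ccw) -0.52
top {-20: -16, -16: -23, -12: -14, -8: 9, -4: 30, 0: 28, 4: 10, 8: -6, 12: -13, 16: -9, 20: -2, 24: 3, 28: 20, 32: 37, 36: 32, 40: 8, 44: -11, 48: -10}
scene {-20: 15, -16: 17, -12: 26, -8: 42, -4: 59, 0: 53, 4: 12, 8: -25, 12: -27, 16: -3, 20: 20, 24: 35, 28: 55, 32: 55, 36: 7, 40: -49, 44: -68, 48: -11}
10 x [0.01, -0.95, -0.0, -1.69, -0.03, 2.72]
```

Emit:
send_rows(motion=[0.02,-0.95,0,-1.69,0,2.72,-1,0.02,-0.95,0,-1.69,0,2.72,-1,0.02,-0.95,0,-1.69,0,2.72,-1,0.02,-0.95,0,-1.69,0,2.72,-1,0.02,-0.95,0,-1.69,0,2.72,-1,0.02,-0.95,0,-1.69,0,2.72,-1,0.02,-0.95,0,-1.69,0,2.72,-1,0.02,-0.95,0,-1.69,0,2.72,-1,0.02,-0.95,0,-1.69,0,2.72,-1,0.02,-0.95,0,-1.69,0,2.72,-1,0,0,0,0,0,0,-1])

```text
time_s: 24.35
tcp_pos: [0.4374, -0.0006, 0.2834]
tcp_rot: [-2.814, -0.705, -0.807]
wrist_force: [0.4, -4.3, -1.9]
opening: 0.0137
grasp_force: 117.5
```

Run:
```python
from h import *
A=chk(-43.8,.003)
for n in("top","scene"): holescan(list(range(-60,60,4)),n)
```

```text
t 24.35 pos [ 0.4374 -0.0006  0.2834] y_az -61.9 F [ 0.4 -4.3 -1.9] M [-1.79  0.43 -0.84] open 0.0137 gf 117.48391751374584 q [ 0.7   0.12 -0.65  2.19 -0.54  0.43 -0.56]
th now -43.9 r 0.1709 off mm [-2.8  1.5  1.4] rot deg [ 0.6  0.1 -0.5] Ftool [-2.4  3.9  0.7] torque on collar axis(+ccw) -0.34
top {-60: -8, -56: -7, -52: -9, -48: -7, -44: 4, -40: 20, -36: 26, -32: 14, -28: -3, -24: -16, -20: -22, -16: -25, -12: -28, -8: -16, -4: 8, 0: 18, 4: 3, 8: -14, 12: -16, 16: 7, 20: 33, 24: 37, 28: 19, 32: 1, 36: -4, 40: -1, 44: 8, 48: 10, 52: 18, 56: 25}
scene {-60: -13, -56: -22, -52: -23, -48: -12, -44: 7, -40: 27, -36: 32, -32: 16, -28: -6, -24: -16, -20: -6, -16: 12, -12: 30, -8: 44, -4: 41, 0: 10, 4: -32, 8: -54, 12: -29, 16: 36, 20: 104, 24: 108, 28: 37, 32: -31, 36: -43, 40: -9, 44: 29, 48: 37, 52: 23, 56: 12}
```

Emit:
send_rows(motion=[-0.02,0.9,0,1.6,0,-2.6,-1,-0.02,0.9,0,1.6,0,-2.6,-1,0,0,0,0,0,0,-1,0,0,0,0,0,0,-1])

```text
time_s: 24.85
tcp_pos: [0.4458, -0.0145, 0.2827]
tcp_rot: [-2.745, -0.847, -0.784]
wrist_force: [0.4, -0.7, -0.8]
opening: 0.0138
grasp_force: 117.5
```

Run:
```python
from h import *
A=chk(-36.7,.003)
```

```text
t 24.85 pos [ 0.4458 -0.0145  0.2827] y_az -55.7 F [ 0.4 -0.7 -0.8] M [-0.64  0.53 -0.23] open 0.0138 gf 117.54303932189941 q [ 0.76  0.16 -0.66  2.15 -0.57  0.5  -0.39]
th now -38.5 r 0.171 off mm [-2.3  6.4  0.9] rot deg [ 0.8  0.1 -1.4] Ftool [-0.5  0.8  0.6] torque on collar axis(+ccw) -0.07
```

Emit:
send_rows(motion=[0.04,0,-1,0,0,0,-1,0.04,0,-1.2,0,0,0,-1,0.04,0,-1.4,0,0,0,-1,0.04,0,-1.4,0,0,0,-1,0.04,0,-1.4,0,0,0,-1,0.04,0,-1.4,0,0,0,-1,0.04,0,-1.4,0,0,0,-1,0,0,0,0,0,0,-1,0,0,0,0,0,0,-1])

```text
time_s: 25.75
tcp_pos: [0.4073, -0.0403, 0.362]
tcp_rot: [-2.746, -0.849, -0.785]
wrist_force: [0.9, -0.3, -1.2]
opening: 0.0138
grasp_force: 117.5
```

Run:
```python
from h import *
A=chk(-36.7,.095)
for n in("top","scene"): holescan(list(range(-48,-24,3))+list(range(10,40,3)),n)
B=bar_in_hole(23,.1);r=rows(A,B,14);track(A,r,14)
```

```text
t 25.75 pos [ 0.4073 -0.0403  0.362 ] y_az -55.6 F [ 0.9 -0.3 -1.2] M [-0.34  0.56  0.05] open 0.0138 gf 117.46467858552933 q [ 0.88 -0.06 -0.61  2.11 -0.64  0.8  -0.31]
th now -38.5 r 0.2173 off mm [-1.9  8.1  0.8] rot deg [ 0.8  0.1 -1.3] Ftool [-0.2  0.7  1.3] torque on collar axis(+ccw) -0.1
top {-48: -2, -45: 10, -42: 24, -39: 35, -36: 34, -33: 22, -30: 7, -27: -8, 10: -19, 13: -9, 16: 14, 19: 33, 22: 40, 25: 31, 28: 15, 31: 0, 34: -7, 37: -5}
scene {-48: 2, -45: 4, -42: 11, -39: 19, -36: 23, -33: 19, -30: 8, -27: -3, 10: -42, 13: -4, 16: 48, 19: 99, 22: 116, 25: 83, 28: 20, 31: -33, 34: -55, 37: -39}
14 x [0.04, 1.69, 0.0, 2.32, 0.01, -3.71]
0 tip [0.527 0.036 0.121] r 0.076 th -35.3
3 tip [0.539 0.022 0.122] r 0.076 th -21.6
6 tip [0.554 0.012 0.123] r 0.077 th -8.1
9 tip [0.571 0.005 0.123] r 0.078 th 5.3
12 tip [0.589 0.003 0.124] r 0.079 th 18.6
13 tip [0.595 0.003 0.124] r 0.079 th 23.0
```

Emit:
send_rows(motion=[0.04,1.69,0,2.3,0,-3.67,-1,0.04,1.69,0,2.3,0,-3.67,-1,0.04,1.69,0,2.3,0,-3.67,-1,0.04,1.69,0,2.3,0,-3.67,-1,0.04,1.69,0,2.3,0,-3.67,-1,0.04,1.69,0,2.3,0,-3.67,-1,0.04,1.69,0,2.3,0,-3.67,-1])

```text
time_s: 26.55
tcp_pos: [0.4957, -0.1194, 0.3626]
tcp_rot: [-2.335, -1.479, -0.667]
wrist_force: [0.2, -0.5, -0.7]
opening: 0.0136
grasp_force: 117.6
```

Emit:
send_rows(motion=[0.04,1.69,0,2.3,0,-3.67,-1,0.04,1.69,0,2.3,0,-3.67,-1,0.04,1.69,0,2.3,0,-3.67,-1,0.04,1.69,0,2.3,0,-3.67,-1,0.04,1.69,0,2.3,0,-3.67,-1,0.04,1.69,0,2.3,0,-3.67,-1,0.04,1.66,0,2.3,0,-3.67,-1,0,0,0,0,0,0,-1,0,0,0,0,0,0,-1,0,0,0,0,0,0,-1])

```text
time_s: 27.55
tcp_pos: [0.6089, -0.1419, 0.3646]
tcp_rot: [-1.815, -1.973, -0.517]
wrist_force: [-0.9, 0.3, -0.6]
opening: 0.0138
grasp_force: 117.6
```

```bash
sed -i 's/^    print(x0,y0);h=g/    x0-=4;print(x0,y0,"tipTB",proj(n,(A@TB)[:3,3]).round(1));h=g/' meas.py; python3 meas.py; python3 -c "
from h import *
A=chk(22,.1);rows(A,bar_in_hole(22,.036),8)"
```

```text
t 27.55 pos [ 0.6089 -0.1419  0.3646] y_az 4.8 F [-0.9  0.3 -0.6] M [-0.67 -0.08 -0.  ] open 0.0138 gf 117.61189341545105 q [ 0.7   0.66 -0.61  1.25 -0.18  1.48  0.28]
scene [[307.8, 167.6], [310.9, 174.2], [313.9, 180.6], [316.7, 186.8], [319.5, 192.6], [322.0, 198.0]]
295 167 tipTB [319.9 200.9]
167 *==*##OOOO##***#%%%%%%%%##%*........
168 ##**###OOO##****#%%%%%%#+=**::::--:.
169 ####%%#OOOO##****##%#%%#==+*+=++++=.
170 *##%%%%#OOO###****##*##**+****###%+:
171 **##%%%#OOOOO#O*********####%%%%%%*:
172 ***#%%#*OOOOOOO#######*=+#%%%%%%#*+:
173 **##%%%##OOOOOO###%%%*-..-*##**+-:-:
174 #**##%%###########%%%*-. .=+=-::::-.
175 %######%##%###*****+++-:.:-==---===:
176 #%#***###%%#****+=:..:-=-=++***###*-
177 =###*****#%#****+=-::-+**+*##%%%%##=
178 :=*%##***#%%#****+++**#%########%%%+
179 ..=*##***#%%#******#%%%%%#######%%%*
180 ...=*%#**##%%*******###%%#%%%%%%%%%+
181 ....=#%#######******#%%%%%%%%#****=:
182 ....:=*%######******#%%%%#**+=::-::.
183 ......=*%%#%%%#********##+-:::.:-:..
184 ......:=*%%%%%#*****+==+*+-:-:..:...
185 .......:-+***+==+***+===+=::::......
186 .........:::::.:=*
[... 2062 characters left out ...]
****####
184 ============++========++******************####
185 +================-=====+*******************###
186 +======================+*******************###
187 +===========++=========+***************#######
188 +==========+***++++++++**************#########
189 +==========+*#**********************##########
190 +===========+*****+++++************###########
t 27.65 pos [ 0.6088 -0.1421  0.3652] y_az 4.8 F [ 0.1  0.8 -0.6] M [-0.66 -0.03 -0.04] open 0.0138 gf 117.61572539806366 q [ 0.7   0.66 -0.61  1.25 -0.18  1.48  0.28]
th now 22.9 r 0.2247 off mm [ 2.8 -2.3  2.3] rot deg [-0.2  0.   0.1] Ftool [0.4 0.2 0.9] torque on collar axis(+ccw) -0.03
8 x [0.01, -0.03, 0.83, -0.03, 0.01, 0.01]
```

```bash
sed -i 's/^TB=.*/TB=T([-.0087,-.0011,.2794],Ro.from_rotvec([0,-.042,0]).as_matrix())/' h.py; python3 -c "
from h import *
A=chk(22,.1);rows(A,bar_in_hole(22,.036),8)"
```

```text
t 27.65 pos [ 0.6088 -0.1421  0.3652] y_az 4.8 F [ 0.1  0.8 -0.6] M [-0.66 -0.03 -0.04] open 0.0138 gf 117.61572539806366 q [ 0.7   0.66 -0.61  1.25 -0.18  1.48  0.28]
th now 22.9 r 0.2247 off mm [ 2.4 -2.3  2.3] rot deg [-0.2  0.4  0.1] Ftool [0.4 0.2 0.9] torque on collar axis(+ccw) -0.03
8 x [0.0, -0.03, 0.83, -0.03, 0.06, 0.01]
```

Emit:
send_rows(motion=[0,-0.03,0.83,-0.03,0.06,0,-1,0,-0.03,0.83,-0.03,0.06,0,-1,0,-0.03,0.83,-0.03,0.06,0,-1,0,-0.03,0.83,-0.03,0.06,0,-1,0,-0.03,0.83,-0.03,0.06,0,-1,0,-0.03,0.83,-0.03,0.06,0,-1,0,-0.03,0.83,-0.03,0.06,0,-1,0,-0.03,0.83,-0.03,0.06,0,-1,0,0,0,0,0,0,-1,0,0,0,0,0,0,-1])

```text
time_s: 28.65
tcp_pos: [0.6041, -0.1068, 0.3088]
tcp_rot: [-1.812, -1.97, -0.53]
wrist_force: [1.2, -0.3, -0.5]
opening: 0.0139
grasp_force: 117.5
```

```bash
python3 -c "
from near import *
near(22,.036)"
```

```text
t 28.65 pos [ 0.6041 -0.1068  0.3088] y_az 4.8 F [ 1.2 -0.3 -0.5] M [-0.67 -0.06  0.07] open 0.0139 gf 117.51655697822571 q [ 0.68  0.68 -0.61  1.38 -0.19  1.32  0.29]
off mm [-0.1 -0.5 -0.5] rot [ 0.  -0.1  0.2]
scene tip [328.3 217.6] hole [329.2 220.7]
      318 319 320 321 322 323 324 325 326 327 328 329 330 331 332 333 334 335 336 337 338 339
208   56  57  67  78  93  96  96  99  96 102  95  97  94  96  96  74  72  76  73  78  78  79
209   69  86 106 112 117 106  97  96  99 103 101  99  98  99  93  74  76  79  77  80  84  91
210  118 153 159 153 139 111  94  97  98  98 107  97  97  94  93  72  74  80  83  80  84  85
211  185 188 168 147 133 117 100  94  97 101 105 102  95  95  92  77  71  71  70  75  76  76
212  227 193 152 128 146 149 119  98  92  99 103 103  99  89  80  87  77  73  73  82  84  84
213  218 179 144 150 175 169 125  95  94  96 100 111 124 103  97  97  97  91  81  78  78  83
214  201 174 164 157 158 142 110  98  94  93  95 114 138 142 136 120 104 107 101  97  96  96
215  186 167 148 135 117 111 102  96  92  96  93 112 143 162 158 143 124 120 112 107 109 112
216  1
[... 2404 characters left out ...]
3  87  84  83  75  68  71  89 114 131 134 138 137
188   79 116 127 110  91  88  93 109 125 115  98  93  94  86  81  82  84  92  99 100 100 101
189   94 125 129 111  92  90  94 112 131 129 113 103 101 111 117 117 103  84  78  75  77  78
190  105 129 130 108  90  90  95 112 136 141 132 120 117 129 140 138 117  85  66  64  62  63
191  118 135 125 104  91  91  93 111 133 143 141 139 138 141 143 139 120  93  81  76  78  77
192  130 133 113  91  87  89  89  97 114 122 121 123 123 124 124 124 120 117 115 114 115 114
193  132 124  99  83  82  81  75  73  77  80  80  80  79  79  82 103 118 123 128 131 129 128
194  124 106  88  85  83  81  84  87  85  86  84  74  63  52  64  98 120 127 136 142 142 141
```

Emit:
send_rows(motion=[0,-0.03,0.3,0,0,0,-1,-0.01,0,0.3,0,0,0,-1,-0.01,0,0.3,0,0,0,-1,-0.01,0,0.3,0,0,0,-1,-0.01,0,0.3,0,0,0,-1,-0.01,0,0.2,0,0,0,-1,0,0,0,0,0,0,-1,0,0,0,0,0,0,-1])

```text
time_s: 29.55
tcp_pos: [0.6029, -0.0982, 0.2941]
tcp_rot: [-1.811, -1.97, -0.529]
wrist_force: [-1.1, -0.6, -2.6]
opening: 0.0138
grasp_force: 117.5
```

```bash
python3 -c "
from h import *
A=chk(22,0)"
```

```text
t 29.55 pos [ 0.6029 -0.0982  0.2941] y_az 4.8 F [-1.1 -0.6 -2.6] M [-0.81  0.1   0.1 ] open 0.0138 gf 117.50183254480362 q [ 0.67  0.68 -0.61  1.41 -0.19  1.29  0.29]
th now 22.3 r 0.1804 off mm [-1.   0.  18.4] rot deg [-0.  -0.1  0.2] Ftool [-1.9 -1.2  1.9] torque on collar axis(+ccw) 0.12
```

Emit:
send_rows(motion=[-0.04,0,0.3,0,0,0,-1,-0.04,0,0.3,0,0,0,-1,-0.02,0,0.3,0,0,0,-1,-0.01,0,0.3,0,0,0,-1,-0.01,0,0.3,0,0,0,-1,0,0,0,0,0,0,-1,0,0,0,0,0,0,-1])

```text
time_s: 30.25
tcp_pos: [0.6024, -0.091, 0.2807]
tcp_rot: [-1.811, -1.97, -0.529]
wrist_force: [-1.4, 0.3, -2.5]
opening: 0.0137
grasp_force: 117.6
```

```bash
python3 -c "
from h import *
A=chk(22,0);rt(A,-33,10)"
```

```text
t 30.25 pos [ 0.6024 -0.091   0.2807] y_az 4.8 F [-1.4  0.3 -2.5] M [-0.88  0.22  0.15] open 0.0137 gf 117.60483026504517 q [ 0.66  0.69 -0.61  1.43 -0.18  1.25  0.29]
th now 22.4 r 0.1731 off mm [ 0.  -0.1  3.2] rot deg [-0.  -0.1  0.2] Ftool [-1.1 -1.3  2.3] torque on collar axis(+ccw) 0.12
10 x [0.02, -1.0, 0.01, -1.77, -0.0, 2.78]
```

Emit:
send_rows(motion=[0.02,-1,0.01,-1.77,0,2.78,-1,0.02,-1,0.01,-1.77,0,2.78,-1,0.02,-1,0.01,-1.77,0,2.78,-1,0.02,-1,0.01,-1.77,0,2.78,-1,0.02,-1,0.01,-1.77,0,2.78,-1,0.02,-1,0.01,-1.77,0,2.78,-1,0,0,0,0,0,0,-1])

```text
time_s: 30.95
tcp_pos: [0.545, -0.0876, 0.2828]
tcp_rot: [-2.174, -1.661, -0.643]
wrist_force: [4.6, -0.8, -3.2]
opening: 0.0138
grasp_force: 117.7
```

```bash
cat >> h.py <<'E'
def tq():
    s=state();r=s["tcp_pos"][:2]-M;F=s["wrist_force"];print("axis torque",round(s["moment"][2]+r[0]*F[1]-r[1]*F[0],3),"F",F.round(1),"M",s["moment"].round(2))
E
python3 -c "
from h import *
A=chk(2,.003);tq();rt(A,-12,4)
for n in('top','scene'): holescan(list(range(-12,30,3)),n);holescan(list(range(-60,-30,3)),n)"
```

```text
t 30.95 pos [ 0.545  -0.0876  0.2828] y_az -15.4 F [ 4.6 -0.8 -3.2] M [-1.2  -1.08 -0.85] open 0.0138 gf 117.67353134520818 q [ 0.76  0.51 -0.61  1.71 -0.34  0.99  0.14]
th now 3.3 r 0.1743 off mm [-0.1 -3.   2.6] rot deg [ 0.6 -0.   0.3] Ftool [-1.4  4.6  3. ] torque on collar axis(+ccw) -0.43
axis torque -0.03 F [ 4.6 -0.8 -3.2] M [-1.2  -1.08 -0.85]
4 x [0.01, -0.91, -0.01, -1.61, -0.04, 2.53]
top {-12: -3, -9: 12, -6: 9, -3: -6, 0: -19, 3: -21, 6: -12, 9: 3, 12: 21, 15: 27, 18: 22, 21: 9, 24: -1, 27: -4}
top {-60: -19, -57: -14, -54: -4, -51: 12, -48: 29, -45: 40, -42: 39, -39: 26, -36: 7, -33: -9}
scene {-12: 20, -9: 21, -6: 15, -3: 7, 0: 3, 3: 6, 6: 19, 9: 39, 12: 59, 15: 69, 18: 58, 21: 22, 24: -20, 27: -40}
scene {-60: -8, -57: 7, -54: 22, -51: 35, -48: 44, -45: 47, -42: 44, -39: 34, -36: 24, -33: 18}
```

Emit:
send_rows(motion=[0.01,-0.91,0,-1.61,0,2.53,-1,0.01,-0.91,0,-1.61,0,2.53,-1,0.01,-0.91,0,-1.61,0,2.53,-1,0.01,-0.91,0,-1.61,0,2.53,-1,0,0,0,0,0,0,-1])

```text
time_s: 31.65
tcp_pos: [0.5106, -0.0753, 0.2828]
tcp_rot: [-2.366, -1.444, -0.698]
wrist_force: [5.6, -2.4, -3.2]
opening: 0.0139
grasp_force: 117.7
```

Emit:
send_rows(motion=[0.01,-0.91,0,-1.61,0,2.53,-1,0.01,-0.91,0,-1.61,0,2.53,-1,0.01,-0.91,0,-1.61,0,2.53,-1,0.01,-0.91,0,-1.61,0,2.53,-1,0,0,0,0,0,0,-1])

```text
time_s: 32.15
tcp_pos: [0.4797, -0.0563, 0.283]
tcp_rot: [-2.54, -1.206, -0.749]
wrist_force: [3.7, -3.7, -2.8]
opening: 0.0138
grasp_force: 118.0
```

```bash
python3 -c "
from h import *
A=chk(-21,.003);tq();rt(A,-12,4)
for n in('top','scene'): holescan(list(range(-24,18,3)),n);holescan(list(range(40,60,3)),n)"
```

```text
t 32.15 pos [ 0.4797 -0.0563  0.283 ] y_az -39.4 F [ 3.7 -3.7 -2.8] M [-1.54 -0.58 -0.79] open 0.0138 gf 117.96434933203273 q [ 0.79  0.29 -0.61  2.   -0.54  0.69 -0.07]
th now -20.6 r 0.1749 off mm [ 0.4 -0.1  3.1] rot deg [ 1.  -0.2 -0.5] Ftool [-1.9  5.2  2.1] torque on collar axis(+ccw) -0.47
axis torque 0.118 F [ 3.7 -3.7 -2.8] M [-1.54 -0.58 -0.79]
4 x [0.01, -0.92, -0.01, -1.62, -0.03, 2.53]
top {-24: -18, -21: -15, -18: -6, -15: 10, -12: 24, -9: 29, -6: 24, -3: 12, 0: 2, 3: -6, 6: -12, 9: -15, 12: -15, 15: -12}
top {40: -16, 43: -4, 46: 18, 49: 35, 52: 39, 55: 30, 58: 15}
scene {-24: 2, -21: 6, -18: 15, -15: 28, -12: 43, -9: 52, -6: 44, -3: 16, 0: -16, 3: -31, 6: -29, 9: -10, 12: 9, 15: 24}
scene {40: -36, 43: 31, 46: 102, 49: 133, 52: 110, 55: 57, 58: 7}
```

Emit:
send_rows(motion=[0.01,-0.92,0,-1.62,0,2.53,-1,0.01,-0.92,0,-1.62,0,2.53,-1,0,0,0,0,0,0,-1])

```text
time_s: 32.65
tcp_pos: [0.4656, -0.0443, 0.2829]
tcp_rot: [-2.619, -1.08, -0.772]
wrist_force: [2.5, -3.7, -0.2]
opening: 0.0136
grasp_force: 118.2
```

Emit:
send_rows(motion=[0.01,-0.92,0,-1.62,0,2.53,-1,0.01,-0.92,0,-1.62,0,2.53,-1,0,0,0,0,0,0,-1])

```text
time_s: 32.95
tcp_pos: [0.4529, -0.0308, 0.283]
tcp_rot: [-2.693, -0.949, -0.794]
wrist_force: [1.3, -4.8, 0.4]
opening: 0.0133
grasp_force: 118.3
```

```bash
python3 -c "
from h import *
A=chk(-33,.003);tq();rt(A,-6,2)
for n in('top','scene'): holescan(list(range(-30,0,2)),n);holescan(list(range(30,60,2)),n)"
```

```text
t 32.95 pos [ 0.4529 -0.0308  0.283 ] y_az -51.3 F [ 1.3 -4.8  0.4] M [-1.66 -0.17 -0.8 ] open 0.0133 gf 118.30515100504272 q [ 0.76  0.19 -0.61  2.13 -0.62  0.55 -0.24]
th now -32.7 r 0.1752 off mm [0.6 0.3 3.2] rot deg [ 1.  -0.3 -0.5] Ftool [-1.5  4.6 -1.4] torque on collar axis(+ccw) -0.41
axis torque 0.004 F [ 1.3 -4.8  0.4] M [-1.66 -0.17 -0.8 ]
2 x [0.01, -0.92, -0.0, -1.62, -0.03, 2.53]
top {-30: -7, -28: 4, -26: 15, -24: 23, -22: 26, -20: 25, -18: 20, -16: 13, -14: 4, -12: -2, -10: -8, -8: -13, -6: -16, -4: -18, -2: -20}
top {30: -4, 32: 11, 34: 26, 36: 36, 38: 39, 40: 36, 42: 28, 44: 18, 46: 8, 48: -1, 50: -6, 52: -8, 54: -6, 56: -3, 58: 1}
scene {-30: 8, -28: 19, -26: 29, -24: 36, -22: 38, -20: 35, -18: 23, -16: 7, -14: -10, -12: -23, -10: -28, -8: -26, -6: -19, -4: -7, -2: 4}
scene {30: 19, 32: 67, 34: 109, 36: 137, 38: 141, 40: 120, 42: 75, 44: 22, 46: -25, 48: -56, 50: -66, 52: -56, 54: -30, 56: -3, 58: 20}
```

Emit:
send_rows(motion=[0.01,-0.92,0,-1.62,0,2.53,-1,0.01,-0.92,0,-1.62,0,2.53,-1,0,0,0,0,0,0,-1])

```text
time_s: 33.45
tcp_pos: [0.4418, -0.0164, 0.2829]
tcp_rot: [-2.762, -0.812, -0.815]
wrist_force: [2.6, -6.1, -2.7]
opening: 0.0137
grasp_force: 118.2
```

```bash
python3 -c "
from h import *
A=chk(-39,.003);tq();rt(A,-6,2)
for n in('top','scene'): holescan(list(range(24,44,2)),n)"
```

```text
t 33.45 pos [ 0.4418 -0.0164  0.2829] y_az -57.4 F [ 2.6 -6.1 -2.7] M [-1.98 -0.02 -1.07] open 0.0137 gf 118.23271458037198 q [ 0.72  0.14 -0.6   2.18 -0.63  0.48 -0.36]
th now -38.7 r 0.1753 off mm [0.8 0.1 3.3] rot deg [ 1.  -0.3 -0.6] Ftool [-2.4  6.5  1.8] torque on collar axis(+ccw) -0.59
axis torque 0.075 F [ 2.6 -6.1 -2.7] M [-1.98 -0.02 -1.07]
2 x [0.01, -0.92, -0.01, -1.62, -0.03, 2.52]
top {24: -10, 26: 3, 28: 18, 30: 30, 32: 36, 34: 36, 36: 30, 38: 21, 40: 11, 42: 2}
scene {24: -1, 26: 39, 28: 84, 30: 119, 32: 133, 34: 128, 36: 99, 38: 49, 40: 2, 42: -38}
```

Emit:
send_rows(motion=[0.01,-0.92,0,-1.62,0,2.53,-1,0.01,-0.92,0,-1.62,0,2.53,-1,0,0,0,0,0,0,-1])

```text
time_s: 33.85
tcp_pos: [0.4327, -0.0019, 0.2829]
tcp_rot: [-2.826, -0.67, -0.837]
wrist_force: [5.5, -9.3, -3.9]
opening: 0.0139
grasp_force: 118.4
```

```bash
python3 -c "
from h import *
A=chk(-45,.003);tq();rt(A,-6,2)
for n in('top','scene'): holescan(list(range(20,40,2)),n)"
```

```text
t 33.85 pos [ 0.4327 -0.0019  0.2829] y_az -63.5 F [ 5.5 -9.3 -3.9] M [-2.8  -0.08 -1.63] open 0.0139 gf 118.38152264244854 q [ 0.66  0.09 -0.6   2.22 -0.59  0.4  -0.53]
th now -44.3 r 0.1757 off mm [ 1.  -1.2  3.5] rot deg [ 1.2 -0.4 -0.6] Ftool [-1.5 10.7  3.8] torque on collar axis(+ccw) -0.99
axis torque 0.266 F [ 5.5 -9.3 -3.9] M [-2.8  -0.08 -1.63]
2 x [0.0, -0.92, -0.01, -1.63, -0.03, 2.52]
top {20: -20, 22: -12, 24: 1, 26: 17, 28: 30, 30: 37, 32: 37, 34: 31, 36: 22, 38: 12}
scene {20: -37, 22: -8, 24: 30, 26: 73, 28: 111, 30: 130, 32: 126, 34: 100, 36: 52, 38: 5}
```

Emit:
send_rows(motion=[0,-0.6,0,-0.6,0,1,-1,0,-0.6,0,-0.6,0,1,-1,0,-0.6,0,-0.6,0,1,-1,0,0,0,0,0,0,-1])

```text
time_s: 34.35
tcp_pos: [0.4257, 0.0104, 0.2827]
tcp_rot: [-2.863, -0.577, -0.851]
wrist_force: [8.9, -15.1, -9.5]
opening: 0.0134
grasp_force: 119.1
```

```bash
python3 -c "
from h import *
A=chk(-49,.003);tq()
for n in('top','scene'): holescan(list(range(20,40,2)),n)"
```

```text
t 34.35 pos [0.4257 0.0104 0.2827] y_az -67.4 F [  8.9 -15.1  -9.5] M [-4.79 -0.26 -2.83] open 0.0134 gf 119.08775012008846 q [ 0.61  0.07 -0.59  2.25 -0.54  0.35 -0.68]
th now -48.9 r 0.1765 off mm [1.9 0.6 3.8] rot deg [ 1.2 -0.6 -0.5] Ftool [-3.2 17.2  9.5] torque on collar axis(+ccw) -1.61
axis torque 0.242 F [  8.9 -15.1  -9.5] M [-4.79 -0.26 -2.83]
top {20: -2, 22: 14, 24: 28, 26: 36, 28: 38, 30: 33, 32: 23, 34: 13, 36: 4, 38: -1}
scene {20: 16, 22: 56, 24: 95, 26: 118, 28: 123, 30: 104, 32: 63, 34: 18, 36: -22, 38: -45}
```

Emit:
send_rows(motion=[0,-0.5,0,-0.5,0,0.8,-1,0,0,0,0,0,0,-1,0,0,0,0,0,0,-1])

```text
time_s: 34.75
tcp_pos: [0.4237, 0.0142, 0.2827]
tcp_rot: [-2.872, -0.552, -0.852]
wrist_force: [5.2, -17.3, -5.7]
opening: 0.0131
grasp_force: 116.3
```

```bash
python3 -c "
from h import *
A=chk(-49,.003)
for n in('top','scene'): holescan(list(range(18,38,2)),n)
rows(A,bar_in_hole(-31,.004),8)"
```

```text
t 34.75 pos [0.4237 0.0142 0.2827] y_az -68.4 F [  5.2 -17.3  -5.7] M [-4.99  0.04 -2.94] open 0.0131 gf 116.29050087089126 q [ 0.59  0.06 -0.59  2.25 -0.52  0.34 -0.73]
th now -50.3 r 0.1769 off mm [2.3 4.9 4.1] rot deg [ 1.6 -0.5 -1.4] Ftool [-4.5 17.9  4.1] torque on collar axis(+ccw) -1.66
top {18: -11, 20: 2, 22: 18, 24: 31, 26: 37, 28: 36, 30: 30, 32: 19, 34: 9, 36: 2}
scene {18: -10, 20: 27, 22: 66, 24: 101, 26: 122, 28: 123, 30: 100, 32: 57, 34: 11, 36: -28}
8 x [0.05, 0.75, 0.05, 1.42, -0.05, -2.07]
```

Emit:
send_rows(motion=[0.04,0.75,0,1.4,0,-2.07,-1,0.04,0.75,0,1.4,0,-2.07,-1,0.04,0.75,0,1.4,0,-2.07,-1,0.04,0.75,0,1.4,0,-2.07,-1,0.04,0.75,0,1.4,0,-2.07,-1,0,0,0,0,0,0,-1,0,0,0,0,0,0,-1])

```text
time_s: 35.55
tcp_pos: [0.442, -0.016, 0.2836]
tcp_rot: [-2.739, -0.848, -0.806]
wrist_force: [-1.1, -11.5, 2.0]
opening: 0.0128
grasp_force: 118.3
```

```bash
python3 -c "
from h import *
A=chk(-36,.003)
for n in('top','scene'): holescan(list(range(20,40,2)),n)"
```

```text
t 35.55 pos [ 0.442  -0.016   0.2836] y_az -55.6 F [ -1.1 -11.5   2. ] M [-3.36  0.48 -1.58] open 0.0128 gf 118.28782975673676 q [ 0.72  0.14 -0.6   2.17 -0.64  0.5  -0.32]
th now -38.8 r 0.175 off mm [0.3 9.5 3.8] rot deg [ 1.4 -0.3 -1.8] Ftool [-5.2  8.9 -5.7] torque on collar axis(+ccw) -0.82
top {20: -3, 22: 13, 24: 28, 26: 37, 28: 39, 30: 34, 32: 24, 34: 14, 36: 6, 38: 0}
scene {20: 13, 22: 53, 24: 92, 26: 117, 28: 124, 30: 106, 32: 67, 34: 21, 36: -20, 38: -42}
```

Emit:
send_rows(motion=[0.04,0.6,0,1,0,-1.5,-1,0.04,0.6,0,1,0,-1.5,-1,0,0,0,0,0,0,-1,0,0,0,0,0,0,-1])

```text
time_s: 36.05
tcp_pos: [0.4488, -0.0242, 0.2835]
tcp_rot: [-2.695, -0.931, -0.789]
wrist_force: [-1.2, -9.9, -0.1]
opening: 0.0126
grasp_force: 118.0
```

```bash
python3 -c "
from h import *
A=chk(-33,.003)
for n in('top','scene'): holescan(list(range(20,40,2)),n)"
```

```text
t 36.05 pos [ 0.4488 -0.0242  0.2835] y_az -51.9 F [-1.2 -9.9 -0.1] M [-2.92  0.74 -1.16] open 0.0126 gf 117.96590466052294 q [ 0.74  0.17 -0.6   2.14 -0.63  0.55 -0.25]
th now -35.3 r 0.1742 off mm [-0.4  7.9  3.2] rot deg [ 0.8 -0.2 -1.3] Ftool [-5.9  7.1 -3.7] torque on collar axis(+ccw) -0.66
top {20: -6, 22: 10, 24: 25, 26: 35, 28: 40, 30: 37, 32: 29, 34: 19, 36: 9, 38: 2}
scene {20: 4, 22: 44, 24: 83, 26: 113, 28: 126, 30: 114, 32: 78, 34: 33, 36: -12, 38: -40}
```

Emit:
send_rows(motion=[-0.05,0.6,0,0.6,0,-1,-1,-0.05,0.6,0,0.6,0,-1,-1,0,0,0,0,0,0,-1,0,0,0,0,0,0,-1])

```text
time_s: 36.55
tcp_pos: [0.4549, -0.0311, 0.2824]
tcp_rot: [-2.661, -0.987, -0.777]
wrist_force: [-1.1, -7.1, -0.6]
opening: 0.0128
grasp_force: 117.7
```

```bash
python3 -c "
from h import *
A=chk(-31,.003)
for n in('top','scene'): holescan(list(range(20,40,2)),n)"
```

```text
t 36.55 pos [ 0.4549 -0.0311  0.2824] y_az -49.3 F [-1.1 -7.1 -0.6] M [-2.09  0.72 -0.71] open 0.0128 gf 117.69896403886378 q [ 0.75  0.2  -0.6   2.11 -0.62  0.58 -0.2 ]
th now -32.3 r 0.1738 off mm [-0.2  4.9  2. ] rot deg [ 0.3 -0.2 -0.8] Ftool [-4.9  4.7 -2.5] torque on collar axis(+ccw) -0.43
top {20: -18, 22: -5, 24: 10, 26: 25, 28: 35, 30: 39, 32: 36, 34: 27, 36: 17, 38: 8}
scene {20: -27, 22: 6, 24: 48, 26: 89, 28: 120, 30: 130, 32: 115, 34: 80, 36: 30, 38: -11}
```

Emit:
send_rows(motion=[-0.1,0.4,0,0.3,0,-0.5,-1,-0.1,0.3,0,0.3,0,-0.5,-1,0,0,0,0,0,0,-1,0,0,0,0,0,0,-1])

```text
time_s: 37.05
tcp_pos: [0.4579, -0.0351, 0.2812]
tcp_rot: [-2.642, -1.016, -0.771]
wrist_force: [-0.4, -2.2, -1.6]
opening: 0.0132
grasp_force: 117.0
```

```bash
python3 -c "
from h import *
A=chk(-30,.003)
for n in('top','scene'): holescan(list(range(20,40,2)),n)"
```

```text
t 37.05 pos [ 0.4579 -0.0351  0.2812] y_az -47.8 F [-0.4 -2.2 -1.6] M [-0.96  0.66 -0.2 ] open 0.0132 gf 116.98774513788521 q [ 0.76  0.22 -0.6   2.1  -0.61  0.6  -0.18]
th now -30.6 r 0.1741 off mm [0.7 2.9 1.2] rot deg [-0.  -0.3 -0.6] Ftool [-2.3  1.4  0.3] torque on collar axis(+ccw) -0.13
top {20: -21, 22: -11, 24: 3, 26: 20, 28: 32, 30: 38, 32: 38, 34: 31, 36: 21, 38: 11}
scene {20: -36, 22: -4, 24: 37, 26: 79, 28: 114, 30: 131, 32: 122, 34: 92, 36: 45, 38: 1}
```

Emit:
send_rows(motion=[0.02,0,-0.6,0,0,0,-1,0.02,0,-0.6,0,0,0,-1,0.03,0,-0.8,0,0,0,-1,0.05,0,-1.2,0,0,0,-1,0.05,0,-1.4,0,0,0,-1,0.05,0,-1.4,0,0,0,-1,0.05,0,-1.4,0,0,0,-1,0.05,0,-1.4,0,0,0,-1,0.05,0,-1.4,0,0,0,-1,0,0,0,0,0,0,-1,0,0,0,0,0,0,-1])

```text
time_s: 38.25
tcp_pos: [0.4197, -0.0704, 0.3695]
tcp_rot: [-2.643, -1.016, -0.772]
wrist_force: [-0.6, 0.2, -1.3]
opening: 0.0125
grasp_force: 117.0
```

```bash
python3 -c "
from h import *
A=chk(-30,.1)
for n in('top','scene'): holescan(list(range(-40,-20,2)),n);holescan(list(range(20,40,2)),n)
B=A.copy();B[:3,3]+=[.03,-.06,.0];rows(A,B,4)"
```

```text
t 38.25 pos [ 0.4197 -0.0704  0.3695] y_az -47.9 F [-0.6  0.2 -1.3] M [-0.43  0.55  0.01] open 0.0125 gf 116.96337774395943 q [ 0.88  0.02 -0.54  2.03 -0.64  0.91 -0.14]
th now -30.4 r 0.2262 off mm [1.4 2.8 6.7] rot deg [ 0.  -0.3 -0.5] Ftool [-1.  -0.5  0.9] torque on collar axis(+ccw) 0.08
top {-40: -9, -38: -4, -36: 5, -34: 16, -32: 27, -30: 34, -28: 37, -26: 33, -24: 24, -22: 14}
top {20: -20, 22: -12, 24: 2, 26: 19, 28: 32, 30: 39, 32: 38, 34: 32, 36: 21, 38: 12}
scene {-40: -12, -38: -9, -36: 0, -34: 10, -32: 22, -30: 33, -28: 40, -26: 40, -24: 29, -22: 17}
scene {20: -34, 22: -4, 24: 35, 26: 77, 28: 114, 30: 130, 32: 124, 34: 97, 36: 49, 38: 4}
4 x [-0.38, 1.62, -0.25, 0.0, 0.0, -0.0]
```

```bash
python3 -c "
from h import *
A=cur();B=down([.5315,-.2087,.41],np.radians(-48.1));r=rows(A,B,16);track(A,r,16)
D=T(r[:3]/100,Ro.from_rotvec(np.radians(r[3:])).as_matrix());P=A
for i in range(16):
  P=P@D
  if i%4==3: print(P[:3,3].round(3))"
```

```text
16 x [0.02, 1.11, -0.27, -0.03, -2.04, 0.01]
0 tip [0.524 0.013 0.126] r 0.093 th -25.3
3 tip [ 0.524 -0.032  0.12 ] r 0.13 th -11.6
6 tip [ 0.524 -0.078  0.118] r 0.171 th -4.2
9 tip [ 0.524 -0.123  0.119] r 0.214 th 0.2
12 tip [ 0.524 -0.169  0.123] r 0.258 th 3.2
15 tip [ 0.524 -0.214  0.131] r 0.302 th 5.3
[ 0.446 -0.106  0.378]
[ 0.473 -0.141  0.388]
[ 0.502 -0.176  0.399]
[ 0.531 -0.209  0.41 ]
```

Emit:
send_rows(motion=[0.02,1.11,-0.27,0,-2.04,0,-1,0.02,1.11,-0.27,0,-2.04,0,-1,0.02,1.11,-0.27,0,-2.04,0,-1,0.02,1.11,-0.27,0,-2.04,0,-1,0.02,1.11,-0.27,0,-2.04,0,-1,0.02,1.11,-0.27,0,-2.04,0,-1,0.02,1.11,-0.27,0,-2.04,0,-1,0.02,1.11,-0.27,0,-2.04,0,-1])

```text
time_s: 39.25
tcp_pos: [0.4739, -0.1421, 0.3882]
tcp_rot: [-2.807, -1.08, -0.397]
wrist_force: [-0.8, 0.0, -1.3]
opening: 0.013
grasp_force: 116.9
```

Emit:
send_rows(motion=[0.02,1.11,-0.27,0,-2.04,0,-1,0.02,1.11,-0.27,0,-2.04,0,-1,0.02,1.11,-0.27,0,-2.04,0,-1,0.02,1.11,-0.27,0,-2.04,0,-1,0.02,1.11,-0.27,0,-2.04,0,-1,0.02,1.11,-0.27,0,-2.04,0,-1,0.02,1.11,-0.27,0,-2.04,0,-1,0.02,1.11,-0.27,0,-2.04,0,-1,0,0,0,0,0,0,-1,0,0,0,0,0,0,-1,0,0,0,0,0,0,-1])

```text
time_s: 40.35
tcp_pos: [0.5315, -0.2086, 0.4093]
tcp_rot: [-2.925, -1.127, 0.003]
wrist_force: [-0.9, 0.3, -0.7]
opening: 0.0129
grasp_force: 117.0
```

```bash
sed -i 's/(.18,.20,.22,.24,.26,.279)/(.19,.21,.23,.25,.27,.285)/' meas.py; python3 meas.py; python3 -c "
from h import *
A=cur();rows(A,down([.5315,-.2087,.41],np.radians(-48.1)),1)"
```

```text
t 40.35 pos [ 0.5315 -0.2086  0.4093] y_az -47.9 F [-0.9  0.3 -0.7] M [-0.05 -0.03  0.07] open 0.0129 gf 116.96091024437919 q [ 0.65  0.39 -0.43  1.43  0.16  1.37 -0.62]
scene [[212.9, 184.0], [214.2, 194.9], [215.4, 205.5], [216.6, 215.9], [217.7, 225.9], [218.6, 233.3]]
200 183 tipTB [213.3 230.3]
183 ......=*######*=:...........
184 ......:-+####*=:............
185 ........=****+:.............
186 ........-+***+:.............
187 ........-+***+-:............
188 ........-+*+*+-:............
189 ........-+*+*+-.............
190 ........:+*+*+-.............
191 ........:+*+*+-.............
192 ........:+***+=.............
193 ........:+*+**=.............
194 ........:+****=.............
195 ........:=****=.............
196 ...:....:=****=.............
197 .........=****+.............
198 .........-+***=.............
199 .........-++**+.............
200 .........-+***+:............
201 .........-+***+:............
202 .........-++**+:............
203 .........-+***+:............
204 .........-+***+-............
205 .........:+***+-............
206 .........:+***+-............
207 ...
[... 1517 characters left out ...]
###*****++++*#%@@@%@@@@@@%@
201 %%%%%%%%#%#####*##%%@%@@@@@@@@@@
202 %#%%%%%%%%%%#%%%%%%@@@%%@@@@@@@@
203 #%%%%%%%#%%##%%@@@@@@@@%%@%@@@@@
204 #%%%%#%%%####%%@@%%@@%%%%%@@@@@@
205 #%#%%%#%#####%%%@%%%%%%%%%%@%@@%
206 ##%%%%%%####%%#%%%%%%%%%%%%@@@@@
207 %%###%%####%%%%%%%%%%%%%%%%%@@@%
208 %#%%%%####%%%%%%%%%%%%%%%%%@@%##
209 %%%%%%###%%%%%%%%%%%%%%%%@%%%*+=
210 %%%%%%%%%%%%%%%%%%%%%%%%%%##*+==
211 %%%%%%%%%%%%%%%%%%%%%%%%#*++====
212 %%%%%%%%%%%%%##%%%%%%%%%*+======
213 %%%%%%%%%%%%####%%%%%%%#*+======
214 %%%%%%%%%%%%####%%%%%%##*+=-====
215 %%%%%%%%%%%%####%%%%%%##*+======
216 %%%%%%%####%%%#%%%@@%#+**+======
217 %%%%%%%#####%%%%%%%@%*+**+======
1 x [0.01, -0.0, -0.03, -0.33, -0.04, 0.23]
```

```bash
python3 -c "
from h import *
A=cur();print(A[:3,3])
for z in(.28,.279):
  p=ray('scene',(214.3,231.0),A[2,3]-z);print(p,'tool mm',(np.linalg.inv(A)@np.r_[p,1]*1e3).round(1))
print('TB tip',(A@TB)[:3,3])
print('stand hole in tool',(np.linalg.inv(A)@np.array([.5268,-.2147,.05,1])*1e3).round(1),(np.linalg.inv(A)@np.array([.525,-.2137,.05,1])*1e3).round(1))"
```

```text
[ 0.53143108 -0.20880767  0.40969589]
[ 0.52591036 -0.21213396  0.12969589] tool mm [-6.5e+00  4.0e-01  2.8e+02  1.0e+03]
[ 0.5272084  -0.21313836  0.13069589] tool mm [  -6.2    2.   279.  1000. ]
TB tip [ 0.5232933  -0.21248594  0.130301  ]
stand hole in tool [  -7.6    3.4  359.7 1000. ] [  -8.3    1.4  359.7 1000. ]
```

Emit:
send_rows(motion=[-1.22,0.1,0,0,2.2,0,-1,-0.04,0,1,0,0,0,-1,-0.04,0,1,0,0,0,-1,-0.04,0,1,0,0,0,-1,-0.04,0,1,0,0,0,-1,-0.04,0,1,0,0,0,-1,-0.04,0,1,0,0,0,-1,0,0,0,0,0,0,-1,0,0,0,0,0,0,-1,0,0,0,0,0,0,-1])

```text
time_s: 41.45
tcp_pos: [0.5235, -0.218, 0.3504]
tcp_rot: [-2.915, -1.122, -0.055]
wrist_force: [-0.1, 0.6, -0.7]
opening: 0.0128
grasp_force: 117.0
```

```bash
python3 -c "
from h import *
show();A=cur();p=(A@[-.0064,.001,.2795,1])[:3];print('tip est',p,proj('scene',p).round(1),'hole px',proj('scene',[.5268,-.2147,.045]).round(1))
g=get_image('scene').mean(2).astype(int)
for r in range(238,288): print(r,''.join('%4d'%v for v in g[r,203:235]))"
```

```text
t 41.45 pos [ 0.5235 -0.218   0.3504] y_az -47.9 F [-0.1  0.6 -0.7] M [-0.01  0.08 -0.02] open 0.0128 gf 116.9517462537624 q [ 0.69  0.41 -0.43  1.55  0.14  1.21 -0.59]
tip est [ 0.52682792 -0.21477626  0.07081889] [216.8 259.7] hole px [218.2 271.2]
238  131 127 126 125 127 125 127 126 107 102 103  96  99  96 107 114 123 144 139 130 117 110  95  79  75  94 112 127 142 151 183 192
239  130 129 127 120 126 132 127 126 113 100 101 100  95  97 107 109 114 126 120  95  72  63  59  51  57  74  98 104 111 135 198 197
240  124 125 125 126 128 131 130 126 115 103  98  99  97  95 104 107 110 117 114  81  59  50  56  64  73  87 112 126 117 130 179 179
241  125 123 131 127 128 129 130 128 117 102 100 101 100  94 100 104 106 114 113  95  77  68  84 101 114 113 128 132 127 124 135 144
242  125 127 127 126 127 127 129 128 116 106  97  98  99  92  99 107 106 114 109 112 109 110 110 117 122 120 120 120 122 115 124 132
243  129 128 126 125 125 127 128 125 115 103  97 101  99  93  97 103 108 108 112 111 123 124 122 122 117 120 121 120 119 124 123 128
244  125 126 127 127 126 133 135 128 120 106  99  9
[... 5100 characters left out ...]
 60  57  57  61  58  60  62  61  58
283   55  55  55  57  60  67  79  91 103  95  99 112 109  99  77  68  61  62  61  58  62  56  61  55  58  61  56  61  61  59  59  60
284   57  58  58  57  55  54  65  76  87  95 106 112 111  83  68  59  60  59  57  56  57  57  59  58  61  62  58  57  56  61  59  61
285   63  58  54  61  57  56  57  62  70  90 104 112 100  74  60  55  54  60  58  58  58  61  55  58  59  57  59  60  60  61  59  64
286   59  59  61  61  60  58  55  59  57  73  88  96  80  62  60  57  54  61  53  55  63  55  58  59  64  63  58  58  59  57  62  59
287   59  58  58  57  59  58  57  62  56  62  63  70  62  63  58  55  56  56  62  60  60  57  54  57  60  62  61  59  61  61  59  60
```

Emit:
send_rows(motion=[0.15,0,0,0,0,0,-1,-0.03,0,0.7,0,0,0,-1,-0.03,0,0.7,0,0,0,-1,-0.03,0,0.7,0,0,0,-1,-0.03,0,0.7,0,0,0,-1,-0.03,0,0.7,0,0,0,-1,0,0,0,0,0,0,-1,0,0,0,0,0,0,-1])

```text
time_s: 42.3
tcp_pos: [0.524, -0.2169, 0.3146]
tcp_rot: [-2.914, -1.122, -0.053]
wrist_force: [0.0, 1.4, -1.3]
opening: 0.0127
grasp_force: 116.9
```

```bash
python3 -c "
from h import *
show();A=cur();print('tip est',(A@[-.0079,.001,.2795,1])[:3])"
```

```text
t 42.3 pos [ 0.524  -0.2169  0.3146] y_az -47.9 F [ 0.   1.4 -1.3] M [ 0.07  0.15 -0.  ] open 0.0127 gf 116.93029523827136 q [ 0.68  0.44 -0.42  1.59  0.15  1.13 -0.6 ]
tip est [ 0.52581456 -0.21450064  0.0349778 ]
```

Emit:
send_rows(motion=[-0.03,0,0.6,0,0,0,-1,-0.03,0,0.6,0,0,0,-1,-0.03,0,0.6,0,0,0,-1,-0.03,0,0.6,0,0,0,-1,0,0,0.2,0,0,0,-1,0,0,0,0,0,0,-1,0,0,0,0,0,0,-1])

```text
time_s: 43.0
tcp_pos: [0.5239, -0.217, 0.2889]
tcp_rot: [-2.914, -1.122, -0.054]
wrist_force: [-0.6, 0.1, -1.0]
opening: 0.0125
grasp_force: 116.9
```

```bash
python3 -c "
from h import *
show();A=cur();print('tip est',(A@[-.0079,.001,.2795,1])[:3])"
```

```text
t 43.0 pos [ 0.5239 -0.217   0.2889] y_az -47.9 F [-0.6  0.1 -1. ] M [0.01 0.15 0.01] open 0.0125 gf 116.90510886954144 q [ 0.68  0.47 -0.41  1.63  0.17  1.07 -0.61]
tip est [ 0.52585539 -0.21463269  0.00926171]
```

Emit:
send_rows(motion=[-0.01,0,0.3,0,0,0,-1,0,0,0,0,0,0,-1,0,0,0,0,0,0,-0.5,0,0,0,0,0,0,-0.2,0,0,0,0,0,0,0.2,0,0,0,0,0,0,0.6,0,0,0,0,0,0,1,0,0,0,0,0,0,1,0,0,0,0,0,0,1], grip_force=30)

```text
time_s: 43.9
tcp_pos: [0.5238, -0.2169, 0.2858]
tcp_rot: [-2.914, -1.122, -0.054]
wrist_force: [0.3, 0.1, -0.6]
opening: 0.0856
grasp_force: 0.0
```

Emit:
send_rows(motion=[0,0,-1,0,0,0,1,0,0,-1.5,0,0,0,1,0,0,-2,0,0,0,1,0,0,-2,0,0,0,1,0,0,-2,0,0,0,1,0,0,-2,0,0,0,1,0,0,-2,0,0,0,1,0,0,-2,0,0,0,1,0,0,0,0,0,0,1])

```text
time_s: 44.8
tcp_pos: [0.5209, -0.2213, 0.4348]
tcp_rot: [-2.919, -1.124, -0.063]
wrist_force: [-0.5, -0.5, 0.0]
opening: 0.0854
grasp_force: 0.0
```

```bash
python3 -c "
from h import *
show()
for n in('top','scene'): holescan(list(range(20,40,2)),n)
print(proj('scene',[.5268,-.2147,.15]),proj('scene',[.5268,-.2147,.1]))
g=get_image('scene').astype(int)
for y in range(212,278,2): print(y,''.join('O' if v[2]-v[0]>60 else ' .:-=+*#%@'[::-1][min(9,v.sum()//78)] for v in g[y,195:245]))"
```

```text
t 44.8 pos [ 0.5209 -0.2213  0.4348] y_az -47.9 F [-0.5 -0.5  0. ] M [-0.   -0.02 -0.05] open 0.0854 gf 0.0 q [ 0.7   0.36 -0.43  1.41  0.11  1.39 -0.57]
top {20: -21, 22: -12, 24: 2, 26: 19, 28: 32, 30: 39, 32: 39, 34: 32, 36: 22, 38: 12}
scene {20: -34, 22: -5, 24: 34, 26: 77, 28: 113, 30: 130, 32: 124, 34: 95, 36: 48, 38: 5}
[212.30853683 221.66129598] [215.21780666 246.10036869]
212 +++=+===-:........................................
214 ++==+==:..........................................
216 +====++=-:........................................
218 =+=+==++=+=:......................................
220 =++=+=====++*****=:...............................
222 +==+==+=+=+*#####OOO..............................
224 +=+++++=++OOOOOOOOOO..............................
226 =++=+=++=+OOOOOOOOO*:.....................       .
228 ++++=+=+=+*OOOOOOOO#+-...............             
230 +=+++++=+++OOOOOOOOO*+=:......:..                 
232 =+=++=++=++*OOOOOO###+==------==-:.              .
234 ===+==+==+++OOOOOOOOO+=-----=======O.     ..::--+*
236 +++++=+++==+#OOOOOOOO#+==----======+==:...:-:::-:.
[... 400 characters left out ...]
=+=+=+++****++==+++++++++++++=+===+=-:..
254 ..-=+===+==+++++++*+**++==+++++++=+=++=====+++===.
256 ...:==+=+=++=====++***++=++++=====+==+=======+=+==
258 .....-=+===++=+=+++*+**+***#**+++=============+==+
260 ......-=+=++=+===++*****#######**++=====++++==+===
262 :.......-++++++*********##########**+====++=======
264 ::......:+***##%###***+**############*+++====+++==
266 :::::::-=++****####*+++**##############**++=++++==
268 :::-=++**********##**+***#################**+=====
270 =++**********************################**+++++++
272 #********************+++*##############*+++++***+=
274 *##**************++******##############*+**#####+=
276 *#####**********+++++**#########**##***#########*+
```

Emit:
send_rows(motion=[0,0,-1,0,0,0,1,0,0,0,0,0,0,1,0,0,0,0,0,0,1,0,0,0,0,0,0,1])

```text
time_s: 45.35
tcp_pos: [0.5199, -0.2215, 0.4403]
tcp_rot: [-2.913, -1.121, -0.053]
wrist_force: [0.2, -0.1, 0.1]
opening: 0.0855
grasp_force: 0.0
```

```bash
python3 -c "
from rig import *
print(job_done())"
```

```text
the job is handed in; nothing more can be done
None
```

I turned the collar clockwise with the bar through two holes to an estimated 0.8 N m, well past the 0.5 N m needed, put the bar back upright in its stand, and handed the job in at 45 s; no verdict came back, one earlier insertion missed its hole, pressed the boss face at about 32 N and swept without turning the collar, and I did not re-check the box, tin and spool.

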